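# Weigh the jar from behind the cups

## Task

Weigh the cream-lidded jar that stands in the niche of the blue caddy: leave it there while you move the two capped cups in front of it to the steel tray, then set the jar upright on the middle of the balance's round pan, with both cups still waiting in the tray. Then put the two cups back upright in the caddy, each exactly on the marked place it came from. Do not tip the jar or the cups, and do not disturb the dropper bottle and the small carton that stand near by.

Things in the scene. Friction and masses are not known exactly. Their poses are not given: they have to be found in the camera images.
- jar: clear straight-sided jar with a cream lid, 61 mm in diameter and 82 mm tall, about 0.07 kg; stands upright in the caddy's niche, about x 20, y 0 mm in the caddy's frame; its front is free for a finger once both cups are gone. Origin: centre of its underside; z up its axis. Can be gripped on body or lid
- cup_yellow: capped specimen cup with a yellow cap, 57 mm tall; the cap (from 41 to 57 mm above the underside) is 52 mm in diameter, the body below it 44 mm, about 0.05 kg. Origin: centre of its underside; z up. It starts on one of the caddy's two front places (which one changes)
- cup_teal: capped specimen cup, all dark teal, of the same size, shape and mass as the yellow-capped one. Origin: centre of its underside; z up. It starts on the other front place
- caddy: fixed blue caddy, plate 166 x 166 x 8 mm. Origin: centre of its underside; x from open front to niche, y left. Front places (white rings, 58 mm) at x -42, y +39 and -39 mm. Niche: side walls, inner faces y +39 and -39, from x -6 to 78; back wall, inner face x 78; walls 5 mm thick, tops at z 63. Cups and jar stand on the plate, z 8 mm. No finger room beside the jar; 27 mm behind it
- tray: fixed flat steel tray, 120 (x) x 190 mm (y), side area for the cups. Origin: centre of its underside; y along its long side, z up. Inner floor about 4 mm above the worktop, rim 4 mm thick and 12 mm high. Left or right of the caddy
- pan (a point): centre of the top face of the balance's round steel pan, 114 mm in diameter, 44 mm above the worktop. The balance is a fixed white box 170 x 150 x 34 mm with a green display on its front edge; x of the point points to its rear, and the box's centre lies 22 mm in front of the pan's centre. On the other side of the caddy from the tray
- dropper: bystander: clear dropper bottle with a white tip, 46 mm in diameter, 156 mm tall, standing loose behind the caddy on the left. Origin: centre of its underside
- carton: bystander: small white and red carton, 55 x 85 x 45 mm, loose behind the caddy on the right. Origin: centre of its underside
Mind the look-alikes: they are no part of the job. What is shaped like the cup_teal but orange or purple is not meant. There is more than one size of the cup_yellow; the job needs the smaller.

How it is judged:
By the outcome, as a careful person would: the job done as asked, in the order asked, and still so for the second after the job is handed in, with the robot touching nothing.
It also fails if it takes over 115 s, if anything falls off the work surface, if the arm or the gripper's body presses on something with over 40 N, if the wrist force passes 120 N, or if a joint passes its speed limit or range.

## Robot

A 7-joint arm with a two-finger parallel gripper is mounted at the origin on a cart in front of the work surface, level with it; the furniture and walls round the work are solid. World frame = base frame: x ahead of the robot, y to its left, z up, the work surface at z = 0. Lengths are in mm, angles in rad, forces in N, time in s.
With the tool pointing down it reaches from about 400 to 875 mm from the base axis. Payload 4.4 kg.
Tool frame: the origin (TCP) lies midway between the tips of the shut fingers; the grasp point (between the pads) lies 19 mm behind it; z points along the fingers, y is the line along which they close (so a half turn about z gives the same grasp; the last joint's range is limited). The gripper opens to 85 mm and grips with 20 to 120 N. Pads are 22 mm wide; open, the fingers measure 114 mm over their backs; the gripper's body (76 mm by 85 mm) begins 54 mm behind the grasp point. The pads swing forward as they close: fully open they stand 13 mm farther back than shut.
Start: joints at [-1.291, 0.628, 0.038, 1.517, -0.027, 0.996, -0.02], TCP at [220.294, 611.546, 231.313] pointing down, gripper open.
Joint ranges: [-3.06, 3.06], [-0.37, 2.12], [-1.25, 1.32], [0.18, 2.47], [-1.1, 4.24], [0.23, 1.98], [-2.94, 2.94]. Speed limits (rad/s): [2.57, 2.57, 3.14, 3.14, 3.14, 3.14, 3.14].

## Interface

Orientations are given as [roll, pitch, yaw] about the fixed x, y, z axes, in that order (R = Rz(yaw) Ry(pitch) Rx(roll)).
In Python, from cell import monitor, cams, ctrl gives the robot as it stands.
- The arm moves only by the tool drive_tool, never from a script. Its argument "motion" is a list of rows, each an object with "fingers": the opening, from 0 (shut) to 1 (fully open); "linear": the shift along the tool's x, y, z in m, a list of three; "twist": the turn about the tool's z in rad. In form: [{"fingers": fingers, "linear": [x, y, z], "twist": twist}, ...]. A call has 1 to 5 rows; each row shifts and turns the commanded pose from where the row before left it, along the tool's axes as they then stand; what a row does not reach is not made up. A row lasts 1/12 s, in which the tool goes at most 41.7 mm and 7.16 degrees, less where a joint would pass 70% of its speed; a pose out of reach is approached as far as the arm can. A call with a gripper value outside its range is refused whole. The fingers move at their own pace and stop on an object; the grip force is fixed at half the most. Time passes only in rows, so rows that do not move let the fingers close. It gives the time, the measured TCP pose, the force, the opening and the grip force at its end, in the units of the state.
- monitor.read_state(): the state, without advancing time (a new reading comes with each control period).
- cams.get_image(name): name is "side" or "top"; returns a dict with "color" (420x560x3 uint8, blue, green, red), "K" (3x3 intrinsics, pixels), "k1" (the pictures are not rectified: a ray, as slopes to the right and down, at radius r is drawn at 1 + k1 r^2 times it, then the intrinsics apply), "R" (3x3) and "t" (3): a world point X has camera coordinates R X + t. Camera axes: x right, y down, z forward; pixel columns grow to the right and rows downward; lengths in mm; the calibration is good to about 2 mm. A picture is of the moment at which its call begins. There is no depth.
- ctrl.finish_job(): hands the job in; it is judged then, once.
The state is a dict: "clock": time; "qpos": joint angles; "qd": joint speeds; "tau": joint torques, N m; "eef_pos": TCP position; "tool_rot": TCP orientation; "force": force on the tool from outside, world axes, zero at the start; "torque": the same for the moment, N m; "width": finger opening in mm; "gripper_force": force on a finger pad.
Only numpy, scipy, OpenCV 4.12 (cv2) and the standard library are available. Lean on these libraries where they do the work, as an engineer would, in place of code of your own. Each camera call takes 0.05 s, during which the arm holds its last target. There are 200 camera calls.

## Working session

There is one attempt and no reset: what is moved stays moved. The work goes in short steps, Python scripts to look and compute and a tool call to move; the robot and the scene stay as the last step left them, time stands still between calls to the robot, and variables do not carry over. Pictures are saved under pics/ and viewed, at most 14 in all, crops included, and the job is handed in when it is done.

Besides the shell and the picture viewer there is one more tool, called after "Call:" in YAML: its name, and indented under it one key for each argument. drive_tool: Moves the arm, as the interface text tells. Its arguments: {"type":"object","properties":{"motion":{"type":"array"}},"required":["motion"]}

```bash
mkdir -p pics; ls; python3 - <<'E'
from cell import monitor,cams,ctrl
import cv2,pickle
print(monitor.read_state())
for n in("side","top"):
    d=cams.get_image(n); cv2.imwrite(f"pics/{n}0.png",d["color"]); pickle.dump(d,open(f"pics/{n}0.pkl","wb")); print(n,d["K"],d["k1"],d["R"],d["t"])
E
```

```text
pics
{'clock': 0.0, 'qpos': array([-1.29083835,  0.62937915,  0.03846252,  1.51838453, -0.02699757,
        0.99628759, -0.02000188]), 'qd': array([-0.00240318, -0.00068394, -0.00129419, -0.00017486,  0.00142729,
       -0.00085014,  0.00049832]), 'tau': array([ 2.02513929e-04, -5.63420534e+01,  1.22689292e+00, -1.93450874e+01,
        1.11441925e-02,  1.04713466e-02,  1.03055774e-05]), 'eef_pos': array([220.06192591, 610.94100312, 230.36278287]), 'tool_rot': array([-3.13965313e+00,  4.18032876e-05,  2.79581714e+00]), 'force': array([ 0.27381617, -0.01502838,  0.16697296]), 'torque': array([ 0.01826232, -0.01650225, -0.00685979]), 'gripper_force': 0.0, 'width': 85.28692223704505}
side [[379.49043682   0.         285.9987055 ]
 [  0.         379.49043682 211.46983116]
 [  0.           0.           1.        ]] 0.023748334563792002 [[ 0.81727952 -0.57596894 -0.01771916]
 [-0.31848431 -0.42586443 -0.84688088]
 [ 0.48023113  0.69778167 -0.53148735]] [-408.40234981  265.68710737  799.81723985]
top [[519.59542338   0.         275.79588371]
 [  0.         519.59542338 211.53394604]
 [  0.           0.           1.        ]] -0.057157780708434004 [[-4.73762435e-04 -9.99931066e-01  1.17319369e-02]
 [-9.81446489e-01 -1.78449068e-03 -1.91727943e-01]
 [ 1.91735662e-01 -1.16051018e-02 -9.81377989e-01]] [  59.27555494  521.85316582 1576.77190867]
```

View pics/top0.png

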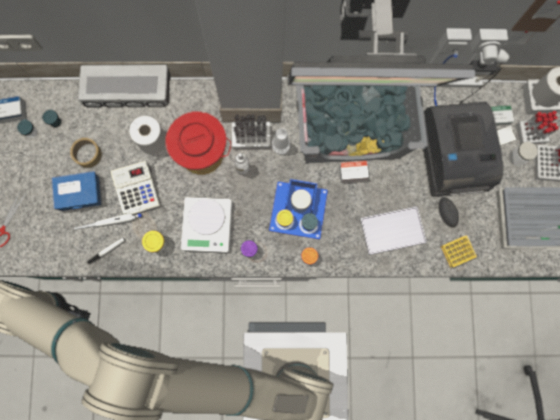

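View pics/side0.png

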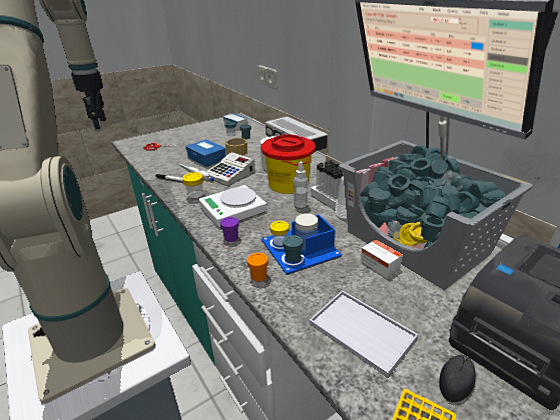

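The top view shows the caddy at about (299,208), with the yellow cup at (285,218), the teal cup at (309,223) and the jar at (301,199). The balance is at (207,222) and the tray at (393,230). The side view agrees. The orange cup, the purple cup and the big yellow cup at (153,241) are decoys. Next I'll look at enlarged crops and measure.

```bash
cat > h.py <<'E'
import cv2,numpy as np,pickle
def ray(d,uv):
    uv=np.atleast_2d(np.array(uv,float))
    p=cv2.undistortPoints(uv[:,None],d["K"],np.array([d["k1"],0,0,0.]))[:,0]
    R=np.array(d["R"]);C=-R.T@np.array(d["t"])
    return C,np.c_[p,np.ones(len(p))]@R
def plane(d,uv,z):
    C,v=ray(d,uv); return (C+v*((z-C[2])/v[:,2])[:,None])[:,:2]
def proj(d,X):
    R=np.array(d["R"]);return cv2.projectPoints(np.atleast_2d(np.array(X,float)),cv2.Rodrigues(R)[0],np.array(d["t"],float),d["K"],np.array([d["k1"],0,0,0.]))[0][:,0]
def blobs(d,lo,hi,box,n=1,minA=15):
    hsv=cv2.cvtColor(d["color"],cv2.COLOR_BGR2HSV);m=cv2.inRange(hsv,lo,hi)
    x0,y0,x1,y1=box;k=np.zeros_like(m);k[y0:y1,x0:x1]=m[y0:y1,x0:x1]
    cs,_=cv2.findContours(k,cv2.RETR_EXTERNAL,cv2.CHAIN_APPROX_NONE)
    return sorted([c for c in cs if cv2.contourArea(c)>minA],key=cv2.contourArea,reverse=True)[:n]
E
python3 - <<'E'
from h import *
T=pickle.load(open("pics/top0.pkl","rb"));S=pickle.load(open("pics/side0.pkl","rb"))
a=cv2.resize(T["color"][170:260,175:435],None,fx=3,fy=3,interpolation=cv2.INTER_CUBIC)
b=cv2.resize(S["color"][170:290,195:415],None,fx=3,fy=3,interpolation=cv2.INTER_CUBIC)
cv2.imwrite("pics/c.png",np.vstack([a,np.pad(b,((0,0),(0,120),(0,0)))])[:600])
print("camT",ray(T,[0,0])[0],"camS",ray(S,[0,0])[0])
def show(n,c,d,z):
    P=plane(d,c[:,0]+0.0,z);r=cv2.minAreaRect(P.astype(np.float32));(e,rad)=cv2.minEnclosingCircle(P.astype(np.float32))
    print(n,"rect",np.round(r[0],1),np.round(r[1],1),round(r[2],1),"mean",P.mean(0).round(1),"encl",np.round(e,1),round(rad,1),"A",cv2.contourArea(c))
for c in blobs(T,(22,120,100),(35,255,255),(270,200,330,245)): show("yel",c,T,65)
for c in blobs(T,(85,40,20),(103,255,120),(296,208,325,240),2): show("teal",c,T,65)
for c in blobs(T,(10,8,150),(40,90,255),(285,185,320,212),2): show("jar",c,T,90)
for c in blobs(T,(104,120,60),(125,255,255),(265,170,335,245)):
    show("caddy",c,T,8)
    P=plane(T,cv2.approxPolyDP(c,3,True)[:,0],8);print(P.round(1))
for c in blobs(T,(0,0,185),(180,40,255),(355,200,430,260)):
    show("tray",c,T,12); 
for c in blobs(T,(0,0,200),(180,30,255),(178,190,238,258)): show("bal",c,T,34)
hsv=cv2.cvtColor(T["color"],cv2.COLOR_BGR2HSV)
for p in [(309,224),(301,199),(207,215),(190,205),(393,230),(285,219),(320,200)]:print(p,hsv[p[1],p[0]])
E
```

```text
camT [ 209.87563393   78.50130952 1646.76766204] camS [  34.29891632 -680.1781909   642.86153134]
yel rect [500.2  32.9] [44.1 44.5] 45.3 mean [499.9  32.8] encl [500.  33.] 23.9 A 155.0
teal rect [476.4 -41.8] [34.5 23.9] 63.0 mean [476.9 -42.3] encl [479.6 -43.9] 17.7 A 19.5
jar rect [553.4 -17.3] [55.3 56.7] 89.6 mean [552.4 -16.2] encl [552.6 -16.2] 29.2 A 244.5
caddy rect [543.1 -14. ] [162.5 177. ] 80.2 mean [535.7 -15.4] encl [530.8 -13. ] 109.2 A 2454.0
[[ 617.8   51.9]
 [ 470.    77.6]
 [ 444.4  -75.3]
 [ 457.2  -66. ]
 [ 460.5  -82. ]
 [ 591.6 -103.7]
 [ 621.5  -68.4]
 [ 634.7   -3.4]]
tray rect [ 470.5 -317.1] [117.9 189.4] 11.8 mean [ 471.4 -316.3] encl [ 469.8 -314.4] 107.4 A 1989.0
bal rect [485.5 280.8] [147.7 167.5] 87.4 mean [484.7 280.3] encl [485.5 279.8] 107.9 A 2357.5
(309, 224) [ 91  46 122]
(301, 199) [ 24  11 230]
(207, 215) [170   3 229]
(190, 205) [ 30   3 230]
(393, 230) [150   3 227]
(285, 219) [ 28 153 230]
(320, 200) [111 158 192]
```

View pics/c.png

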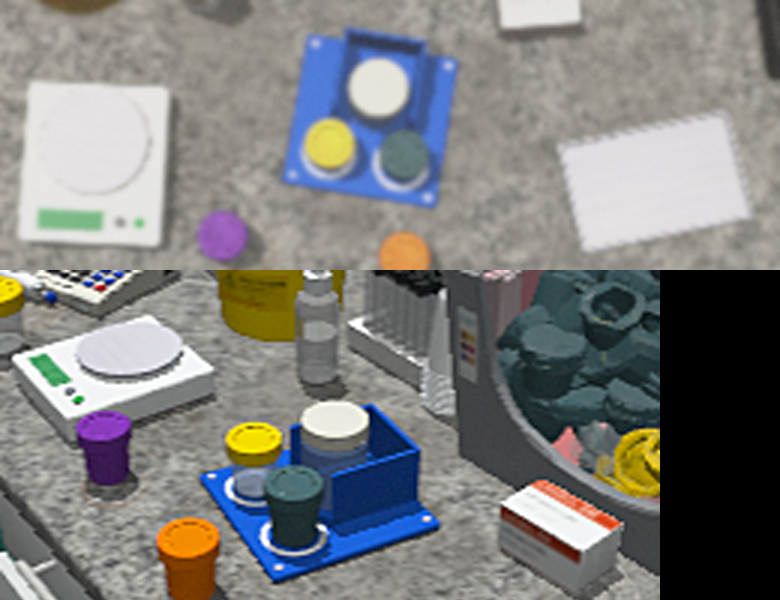

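The crop shows the caddy's front-left corner at about px (271,230), front-right (319,238), back-left (278,182) and back-right (327,189). It also shows the pan at (206.7,216.3) and the tray's long side turned slightly. I'll refine these now.

```bash
cat >> h.py <<'E'
def mid(d,c,z): # centre of area on plane z
    P=plane(d,c[:,0],z).astype(np.float32);m=cv2.moments(P[:,None]);return np.array([m['m10'],m['m01']])/m['m00']
E
python3 - <<'E'
from h import *
T=pickle.load(open("pics/top0.pkl","rb"));S=pickle.load(open("pics/side0.pkl","rb"))
q=plane(T,[(270.4,230.6),(319.5,238.8),(277.6,181.6),(327.3,188.8)],8);print(q.round(1),q.mean(0))
f=[q[0]-q[1],q[2]-q[3]];s=[q[2]-q[0],q[3]-q[1]]
print([np.degrees(np.arctan2(-v[0],v[1])).round(1) for v in f],[np.degrees(np.arctan2(v[1],v[0])).round(1) for v in s])
for n,lo,hi,b,z in [("yel",(22,90,80),(35,255,255),(270,200,300,235),65),("teal",(80,25,50),(103,120,150),(296,208,322,235),65),("jar",(15,5,150),(40,60,255),(285,185,320,212),90)]:
    c=blobs(T,lo,hi,b)[0];P=plane(T,c[:,0],z);e=cv2.minEnclosingCircle(P.astype(np.float32));print(n,mid(T,c,z),e[0],e[1])
for n,lo,hi,b,zs in [("yel",(22,120,80),(35,255,255),(265,215,292,250),65),("jar",(15,5,150),(40,70,255),(290,205,322,240),90)]:
    c=blobs(S,lo,hi,b)[0];print("side",n,mid(S,c,zs),cv2.boundingRect(c))
for n,b,z in [("tray",(355,200,430,260),12),("bal",(178,190,238,258),34)]:
    c=blobs(T,(0,0,185),(180,40,255),b)[0];P=plane(T,c[:,0],z);r=cv2.boxPoints(cv2.minAreaRect(P.astype(np.float32)));print(n,r.round(1).tolist(),r.mean(0))
g=blobs(T,(50,60,60),(80,255,255),(180,230,225,255))[0];print("green",mid(T,g,34))
print("pan",plane(T,[(206.7,216.3)],44))
# pan by weak edge: circle
a=cv2.resize(T["color"][185:260,175:240],None,fx=8,fy=8,interpolation=cv2.INTER_CUBIC);k=cv2.convertScaleAbs(cv2.cvtColor(a,cv2.COLOR_BGR2GRAY),alpha=3,beta=-480)
h=cv2.HoughCircles(cv2.GaussianBlur(k,(9,9),0),cv2.HOUGH_GRADIENT,2,50,param1=60,param2=20,minRadius=130,maxRadius=170);print(h[0][:3] if h is not None else None)
if h is not None: print("pan hough",plane(T,[((h[0][0][0]+.5)/8-.5+175,(h[0][0][1]+.5)/8-.5+185)],44))
E
```

```text
[[ 468.    76.4]
 [ 441.8  -80.1]
 [ 629.2   53.2]
 [ 605.6 -108.2]] [536.15328084 -14.6749926 ]
[np.float64(-9.5), np.float64(-8.3)] [np.float64(-8.2), np.float64(-9.7)]
yel [499.6639733  32.6687645] (500.2095947265625, 32.83497619628906) 24.881567001342773
teal [488.58951935 -43.36689299] (489.06561279296875, -44.86448669433594) 25.447429656982422
jar [552.49215878 -16.17740538] (552.6262817382812, -16.22715187072754) 29.17298126220703
side yel [495.31239718  23.48056049] (270, 221, 19, 15)
side jar [554.65082592 -17.09051393] (295, 213, 23, 13)
tray [[393.3999938964844, -236.5], [432.20001220703125, -421.79998779296875], [547.5, -397.70001220703125], [508.79998779296875, -212.39999389648438]] [ 470.4651  -317.10754]
bal [[398.3999938964844, 209.5], [568.5, 202.5], [574.7999877929688, 353.79998779296875], [404.70001220703125, 360.8999938964844]] [486.58228 281.67694]
green [424.77923831 303.75433697]
pan [[507.39288723 276.23883768]]
[[249.  247.  157.2]
 [221.  365.  168.8]
 [283.  375.  160. ]]
pan hough [[510.13861062 279.48498615]]
```

```bash
cat > go.py <<'E'
import sys,numpy as np
from cell import monitor
# go.py x y z yawdeg : remaining shift in tool axes (m) and twist
s=monitor.read_state();p=s["eef_pos"];ro=s["tool_rot"];ps=ro[2]
print("t",round(s["clock"],2),"p",p.round(1),"yaw",np.degrees(ps).round(1),"rp",ro[:2].round(3),"w",round(s["width"],1),"gf",round(s["gripper_force"],1),"F",s["force"].round(1))
a=list(map(float,sys.argv[1:]))
for i in range(0,len(a),4):
    x,y,z,w=a[i:i+4];d=np.array([x,y,z])-p;w=np.radians(w)
    tw=-((w-ps+np.pi)%(2*np.pi)-np.pi)
    f=lambda q:np.array([np.cos(q)*d[0]+np.sin(q)*d[1],np.sin(q)*d[0]-np.cos(q)*d[1],-d[2]])/1000
    print("twist",round(tw,3),"now axes",f(ps).round(4),"after-turn axes",f(w).round(4))
    p=np.array([x,y,z]);ps=w
E
python3 go.py 220 611 230 126  500 32 150 126
```

```text
t 0.1 p [220.1 611.  230.5] yaw 160.2 rp [-3.14  0.  ] w 85.2 gf 0.0 F [ 0.8  0.6 -0.4]
twist 0.597 now axes [ 0.0001 -0.      0.0005] after-turn axes [ 0.0001 -0.0001  0.0005]
twist -0.0 now axes [-0.633  -0.1138  0.08  ] after-turn axes [-0.633  -0.1138  0.08  ]
```

Call:
drive_tool:
  motion:
    - {"fingers": 1, "linear": [-0.03, 0, 0], "twist": 0.12}
    - {"fingers": 1, "linear": [-0.035, 0, 0], "twist": 0.12}
    - {"fingers": 1, "linear": [-0.035, 0, 0], "twist": 0.12}
    - {"fingers": 1, "linear": [-0.035, 0, 0], "twist": 0.12}
    - {"fingers": 1, "linear": [-0.035, 0, 0], "twist": 0.117}

```text
clock: 0.52
eef_pos: [360.9, 517.0, 230.8]
tool_rot: [3.141, 0.0, 2.193]
force: [0.1, -0.1, 0.4]
width: 85.4
gripper_force: 0.0
```

```bash
python3 go.py 500 32 150 126
```

```text
t 0.52 p [360.9 517.  230.8] yaw 125.6 rp [3.141 0.   ] w 85.4 gf 0.0 F [ 0.1 -0.1  0.4]
twist -0.006 now axes [-0.4752 -0.1695  0.0808] after-turn axes [-0.4741 -0.1725  0.0808]
```

Call:
drive_tool:
  motion:
    - {"fingers": 1, "linear": [-0.034, -0.012, 0.005], "twist": 0}
    - {"fingers": 1, "linear": [-0.034, -0.012, 0.005], "twist": 0}
    - {"fingers": 1, "linear": [-0.034, -0.012, 0.005], "twist": 0}
    - {"fingers": 1, "linear": [-0.034, -0.012, 0.005], "twist": 0}
    - {"fingers": 1, "linear": [-0.034, -0.012, 0.005], "twist": 0}

```text
clock: 0.93
eef_pos: [410.6, 343.2, 205.9]
tool_rot: [-3.141, 0.0, 2.199]
force: [0.9, -0.1, -0.5]
width: 85.9
gripper_force: 0.0
```

Call:
drive_tool:
  motion:
    - {"fingers": 1, "linear": [-0.034, -0.012, 0.005], "twist": 0}
    - {"fingers": 1, "linear": [-0.034, -0.012, 0.005], "twist": 0}
    - {"fingers": 1, "linear": [-0.034, -0.012, 0.005], "twist": 0}
    - {"fingers": 1, "linear": [-0.034, -0.012, 0.005], "twist": 0}
    - {"fingers": 1, "linear": [-0.034, -0.012, 0.005], "twist": 0}

```text
clock: 1.35
eef_pos: [461.9, 170.5, 180.9]
tool_rot: [-3.141, -0.0, 2.199]
force: [-0.3, -0.3, -0.6]
width: 85.3
gripper_force: 0.0
```

```bash
python3 go.py 500 32 150 126
```

```text
t 1.35 p [461.9 170.5 180.9] yaw 126.0 rp [-3.141 -0.   ] w 85.3 gf 0.0 F [-0.3 -0.3 -0.6]
twist -0.0 now axes [-0.1345 -0.0506  0.0309] after-turn axes [-0.1345 -0.0506  0.0309]
```

Call:
drive_tool:
  motion:
    - {"fingers": 1, "linear": [-0.033, -0.0126, 0.009], "twist": 0}
    - {"fingers": 1, "linear": [-0.034, -0.0126, 0.009], "twist": 0}
    - {"fingers": 1, "linear": [-0.034, -0.0126, 0.009], "twist": 0}
    - {"fingers": 1, "linear": [-0.033, -0.0126, 0.009], "twist": 0}
    - {"fingers": 1, "linear": [0, 0, 0.02], "twist": 0}

```text
clock: 1.77
eef_pos: [503.1, 25.3, 126.3]
tool_rot: [3.139, 0.007, 2.188]
force: [0.4, 0.5, 0.4]
width: 85.3
gripper_force: 0.0
```

```bash
python3 go.py 500 32 32 126; python3 - <<'E'
from cell import cams
from h import *
for n,b in(("side",(180,150,370,300)),("top",(230,150,370,270))):
    d=cams.get_image(n);pickle.dump(d,open(f"pics/{n}1.pkl","wb"));x0,y0,x1,y1=b
    cv2.imwrite(f"pics/{n}1.png",cv2.resize(d["color"][y0:y1,x0:x1],None,fx=4,fy=4,interpolation=cv2.INTER_CUBIC))
E
```

```text
t 1.77 p [503.1  25.3 126.3] yaw 125.3 rp [3.139 0.007] w 85.3 gf 0.0 F [0.4 0.5 0.4]
twist -0.011 now axes [0.0073 0.0013 0.0943] after-turn axes [0.0073 0.0014 0.0943]
```

View pics/side1.png

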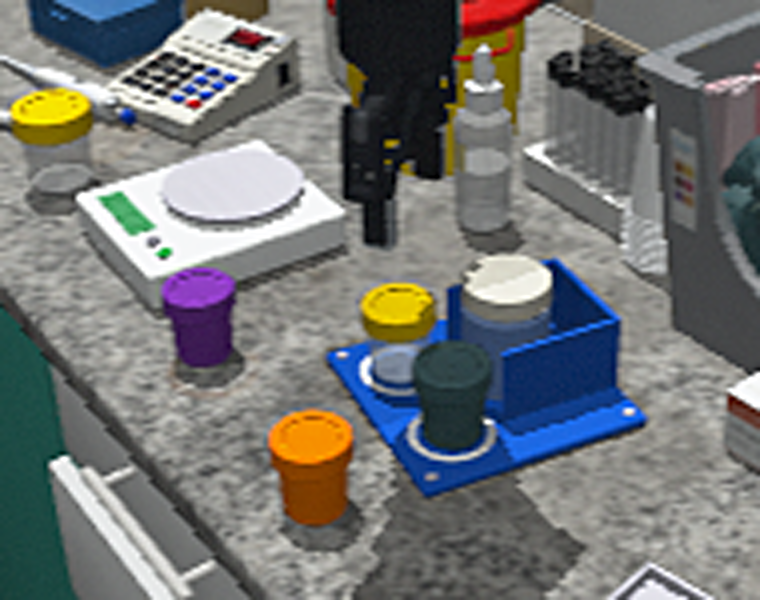

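The side crop shows the gripper, open, above and a little left of the yellow cup, with both cups on their rings. Nothing has been disturbed.

```bash
python3 go.py 500 32 32 126
```

```text
t 1.87 p [498.2  32.  123.2] yaw 125.7 rp [-3.137e+00 -2.000e-03] w 85.5 gf 0.0 F [-0.9  0.7 -0.7]
twist -0.005 now axes [-0.0011  0.0015  0.0912] after-turn axes [-0.0011  0.0015  0.0912]
```

Call:
drive_tool:
  motion:
    - {"fingers": 1, "linear": [-0.001, 0.0015, 0.03], "twist": -0.005}
    - {"fingers": 1, "linear": [0, 0, 0.03], "twist": 0}
    - {"fingers": 1, "linear": [0, 0, 0.02], "twist": 0}
    - {"fingers": 1, "linear": [0, 0, 0.011], "twist": 0}
    - {"fingers": 1, "linear": [0, 0, 0], "twist": 0}

```text
clock: 2.28
eef_pos: [500.2, 35.5, 32.8]
tool_rot: [-3.139, -0.003, 2.206]
force: [-0.0, 0.0, 0.2]
width: 85.6
gripper_force: 0.0
```

```bash
python3 go.py 500 32 32 126
```

```text
t 2.28 p [500.2  35.5  32.8] yaw 126.4 rp [-3.139e+00 -3.000e-03] w 85.6 gf 0.0 F [-0.   0.   0.2]
twist 0.007 now axes [-0.0027 -0.0023  0.0008] after-turn axes [-0.0027 -0.0023  0.0008]
```

Call:
drive_tool:
  motion:
    - {"fingers": 1, "linear": [0, 0, 0], "twist": 0}
    - {"fingers": 1, "linear": [0, 0, 0], "twist": 0}

```text
clock: 2.45
eef_pos: [502.6, 34.9, 35.5]
tool_rot: [3.14, 0.001, 2.205]
force: [-0.5, 0.0, -0.0]
width: 85.7
gripper_force: 0.0
```

```bash
python3 go.py 500 32 32 126; python3 - <<'E'
from cell import cams
from h import *
o=[]
for n,b in(("side",(235,190,335,290)),("top",(255,170,335,250))):
    d=cams.get_image(n);x0,y0,x1,y1=b
    o.append(cv2.resize(d["color"][y0:y1,x0:x1],(400,400),interpolation=cv2.INTER_CUBIC))
cv2.imwrite("pics/g1.png",np.hstack(o))
E
```

```text
t 2.45 p [502.6  34.9  35.5] yaw 126.3 rp [3.14e+00 1.00e-03] w 85.7 gf 0.0 F [-0.5  0.  -0. ]
twist 0.005 now axes [-0.0008 -0.0038  0.0035] after-turn axes [-0.0008 -0.0038  0.0035]
```

View pics/g1.png

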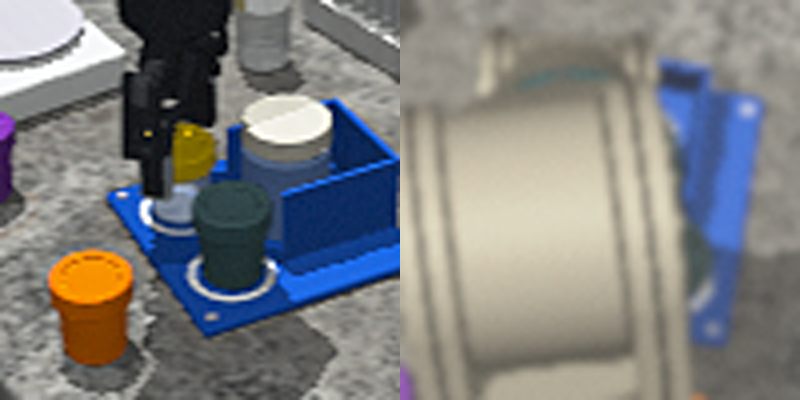

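The fingers stand either side of the yellow cap, at about (165,170) in the left crop. I'll centre and close.

Call:
drive_tool:
  motion:
    - {"fingers": 1, "linear": [-0.001, -0.003, 0.003], "twist": 0}
    - {"fingers": 1, "linear": [0, 0, 0], "twist": 0}
    - {"fingers": 1, "linear": [0, 0, 0], "twist": 0}

```text
clock: 2.8
eef_pos: [499.8, 31.4, 31.6]
tool_rot: [3.142, 0.0, 2.203]
force: [0.7, -0.1, 0.1]
width: 85.3
gripper_force: 0.0
```

Call:
drive_tool:
  motion:
    - {"fingers": 0.3, "linear": [0, 0, 0], "twist": 0}
    - {"fingers": 0.3, "linear": [0, 0, 0], "twist": 0}
    - {"fingers": 0.3, "linear": [0, 0, 0], "twist": 0}
    - {"fingers": 0.3, "linear": [0, 0, 0], "twist": 0}
    - {"fingers": 0.3, "linear": [0, 0, 0], "twist": 0}

```text
clock: 3.22
eef_pos: [500.0, 31.7, 31.7]
tool_rot: [3.141, 0.0, 2.204]
force: [-0.8, 0.2, 4.9]
width: 49.3
gripper_force: 61.2
```

```bash
python3 go.py 500 32 32 126
```

```text
t 3.22 p [500.   31.7  31.7] yaw 126.3 rp [3.141 0.   ] w 49.3 gf 61.2 F [-0.8  0.2  4.9]
twist 0.005 now axes [ 0.0002  0.0002 -0.0003] after-turn axes [ 0.0002  0.0002 -0.0003]
```

Call:
drive_tool:
  motion:
    - {"fingers": 0.3, "linear": [0, 0, -0.01], "twist": 0}
    - {"fingers": 0.3, "linear": [0, 0, -0.025], "twist": 0}
    - {"fingers": 0.3, "linear": [0, 0, -0.035], "twist": 0}
    - {"fingers": 0.3, "linear": [0, 0, -0.03], "twist": 0}

```text
clock: 3.55
eef_pos: [499.4, 31.6, 132.9]
tool_rot: [-3.141, -0.001, 2.204]
force: [1.9, 0.6, -0.3]
width: 49.2
gripper_force: 62.2
```

```bash
python3 go.py 480 -361 135 126; python3 - <<'E'
from cell import cams
from h import *
d=cams.get_image("side");x0,y0,x1,y1=(205,120,355,270)
cv2.imwrite("pics/g2.png",cv2.resize(d["color"][y0:y1,x0:x1],(600,600),interpolation=cv2.INTER_CUBIC))
E
```

```text
t 3.55 p [499.4  31.6 132.9] yaw 126.3 rp [-3.141e+00 -1.000e-03] w 49.2 gf 62.2 F [ 1.9  0.6 -0.3]
twist 0.005 now axes [-0.3051 -0.2478 -0.0021] after-turn axes [-0.3062 -0.2465 -0.0021]
```

View pics/g2.png

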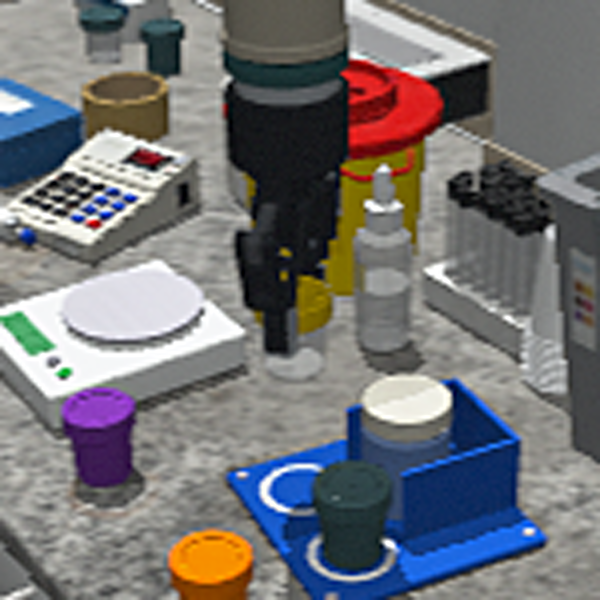

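The yellow cup is held upright at about (300,320), and its ring is free. I'll carry it to the tray.

Call:
drive_tool:
  motion:
    - {"fingers": 0.3, "linear": [-0.015, -0.012, 0], "twist": 0}
    - {"fingers": 0.3, "linear": [-0.03, -0.024, 0], "twist": 0}
    - {"fingers": 0.3, "linear": [-0.03, -0.024, 0], "twist": 0}
    - {"fingers": 0.3, "linear": [-0.03, -0.024, 0], "twist": 0}
    - {"fingers": 0.3, "linear": [-0.03, -0.024, 0], "twist": 0}

```text
clock: 4.02
eef_pos: [492.3, -142.5, 131.7]
tool_rot: [3.141, 0.0, 2.205]
force: [-0.6, -0.7, -0.0]
width: 49.3
gripper_force: 62.3
```

Call:
drive_tool:
  motion:
    - {"fingers": 0.3, "linear": [-0.03, -0.025, 0], "twist": 0}
    - {"fingers": 0.3, "linear": [-0.03, -0.025, 0], "twist": 0}
    - {"fingers": 0.3, "linear": [-0.03, -0.025, 0], "twist": 0}
    - {"fingers": 0.3, "linear": [-0.03, -0.025, 0], "twist": 0}
    - {"fingers": 0.3, "linear": [-0.03, -0.024, 0], "twist": 0}

```text
clock: 4.43
eef_pos: [480.5, -337.4, 131.6]
tool_rot: [-3.141, -0.0, 2.203]
force: [0.9, 0.6, -1.2]
width: 49.3
gripper_force: 62.3
```

Call:
drive_tool:
  motion:
    - {"fingers": 0.3, "linear": [-0.02, -0.016, 0], "twist": 0}
    - {"fingers": 0.3, "linear": [0, 0, 0], "twist": 0}
    - {"fingers": 0.3, "linear": [0, 0, 0], "twist": 0}

```text
clock: 4.68
eef_pos: [479.2, -362.8, 131.3]
tool_rot: [-3.141, 0.0, 2.2]
force: [-0.2, 1.2, -1.2]
width: 49.9
gripper_force: 62.3
```

```bash
python3 go.py 480 -361 28 126
```

```text
t 4.68 p [ 479.2 -362.8  131.3] yaw 126.0 rp [-3.141  0.   ] w 49.9 gf 62.3 F [-0.2  1.2 -1.2]
twist 0.001 now axes [0.001  0.0017 0.1033] after-turn axes [0.001  0.0017 0.1033]
```

Call:
drive_tool:
  motion:
    - {"fingers": 0.3, "linear": [0, 0, 0.035], "twist": 0}
    - {"fingers": 0.3, "linear": [0, 0, 0.035], "twist": 0}
    - {"fingers": 0.3, "linear": [0, 0, 0.02], "twist": 0}
    - {"fingers": 0.3, "linear": [0, 0, 0.008], "twist": 0}
    - {"fingers": 0.3, "linear": [0, 0, 0], "twist": 0}

```text
clock: 5.1
eef_pos: [479.6, -358.2, 31.5]
tool_rot: [-3.141, -0.005, 2.206]
force: [0.7, 0.3, -0.2]
width: 49.3
gripper_force: 62.2
```

Call:
drive_tool:
  motion:
    - {"fingers": 0.3, "linear": [0, 0, 0.003], "twist": 0}
    - {"fingers": 0.3, "linear": [0, 0, 0], "twist": 0}

```text
clock: 5.27
eef_pos: [481.4, -360.9, 31.4]
tool_rot: [3.141, 0.002, 2.205]
force: [-0.3, 0.8, -0.9]
width: 49.3
gripper_force: 62.3
```

Call:
drive_tool:
  motion:
    - {"fingers": 0.3, "linear": [0, 0, 0.002], "twist": 0}
    - {"fingers": 0.3, "linear": [0, 0, 0], "twist": 0}
    - {"fingers": 0.3, "linear": [0, 0, 0.001], "twist": 0}
    - {"fingers": 0.3, "linear": [0, 0, 0], "twist": 0}

```text
clock: 5.6
eef_pos: [480.7, -361.2, 27.8]
tool_rot: [3.141, 0.001, 2.204]
force: [0.3, -0.1, 1.0]
width: 49.4
gripper_force: 62.4
```

Call:
drive_tool:
  motion:
    - {"fingers": 0.3, "linear": [0, 0, 0.001], "twist": 0}
    - {"fingers": 0.7, "linear": [0, 0, 0], "twist": 0}
    - {"fingers": 0.8, "linear": [0, 0, 0], "twist": 0}
    - {"fingers": 1, "linear": [0, 0, 0], "twist": 0}
    - {"fingers": 1, "linear": [0, 0, 0], "twist": 0}

```text
clock: 6.02
eef_pos: [480.3, -360.9, 26.2]
tool_rot: [-3.142, -0.0, 2.204]
force: [0.2, -0.2, -0.4]
width: 85.1
gripper_force: 0.0
```

Call:
drive_tool:
  motion:
    - {"fingers": 1, "linear": [0, 0, 0], "twist": 0}
    - {"fingers": 1, "linear": [0, 0, -0.02], "twist": 0}
    - {"fingers": 1, "linear": [0, 0, -0.035], "twist": 0}
    - {"fingers": 1, "linear": [0, 0, -0.035], "twist": 0}
    - {"fingers": 1, "linear": [0, 0, -0.01], "twist": 0}

```text
clock: 6.43
eef_pos: [482.6, -362.8, 130.9]
tool_rot: [3.139, 0.007, 2.203]
force: [0.9, -0.7, -0.5]
width: 85.7
gripper_force: 0.0
```

```bash
python3 go.py 489 -45 128 36 489 -45 32 36; python3 - <<'E'
from cell import cams
from h import *
T=cams.get_image("top");c=blobs(T,(22,90,80),(35,255,255),(355,190,435,265))
print([mid(T,k,61).round(1) for k in c])
S=cams.get_image("side");pickle.dump(T,open("pics/T2.pkl","wb"));pickle.dump(S,open("pics/S2.pkl","wb"))
x0,y0,x1,y1=(205,180,445,360);cv2.imwrite("pics/g3.png",cv2.resize(S["color"][y0:y1,x0:x1],(800,600),interpolation=cv2.INTER_CUBIC))
E
```

```text
t 6.43 p [ 482.6 -362.8  130.9] yaw 126.2 rp [3.139 0.007] w 85.7 gf 0.0 F [ 0.9 -0.7 -0.5]
twist 1.575 now axes [0.2525 0.1931 0.0029] after-turn axes [ 0.192  -0.2533  0.0029]
twist -0.0 now axes [0.    0.    0.096] after-turn axes [0.    0.    0.096]
[array([ 479.8, -357.7])]
```

View pics/g3.png

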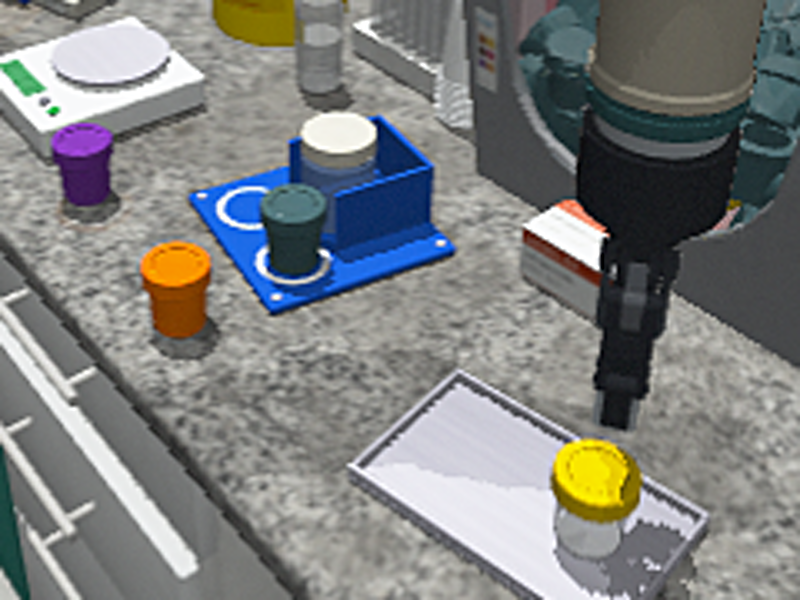

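The yellow cup stands upright in the tray at about (595,500). The yellow place is now empty, so the teal cup can be gripped almost across the caddy at yaw 160°.

Call:
drive_tool:
  motion:
    - {"fingers": 1, "linear": [0.02, 0.02, 0], "twist": -0.118}
    - {"fingers": 1, "linear": [0.02, 0.025, 0], "twist": -0.118}
    - {"fingers": 1, "linear": [0.018, 0.028, 0], "twist": -0.118}
    - {"fingers": 1, "linear": [0.015, 0.03, 0], "twist": -0.118}
    - {"fingers": 1, "linear": [0.012, 0.033, 0], "twist": -0.118}

```text
clock: 6.95
eef_pos: [500.6, -198.5, 124.8]
tool_rot: [3.141, -0.003, 2.799]
force: [1.3, -0.0, -0.2]
width: 85.4
gripper_force: 0.0
```

```bash
python3 go.py 489 -45.5 128 160
```

```text
t 6.95 p [ 500.6 -198.5  124.8] yaw 160.4 rp [ 3.141e+00 -3.000e-03] w 85.4 gf 0.0 F [ 1.3 -0.  -0.2]
twist 0.006 now axes [ 0.0624  0.1402 -0.0032] after-turn axes [ 0.0633  0.1398 -0.0032]
```

Call:
drive_tool:
  motion:
    - {"fingers": 1, "linear": [0.0156, 0.035, 0], "twist": 0}
    - {"fingers": 1, "linear": [0.0156, 0.035, 0], "twist": 0}
    - {"fingers": 1, "linear": [0.0156, 0.035, 0], "twist": 0}
    - {"fingers": 1, "linear": [0.0156, 0.034, 0], "twist": 0}
    - {"fingers": 1, "linear": [0, 0, 0], "twist": 0}

```text
clock: 7.37
eef_pos: [488.6, -38.5, 124.9]
tool_rot: [3.138, -0.006, 2.806]
force: [-0.1, 0.3, -0.8]
width: 84.9
gripper_force: 0.0
```

Call:
drive_tool:
  motion:
    - {"fingers": 1, "linear": [0, 0, 0], "twist": 0}
    - {"fingers": 1, "linear": [0, 0, 0], "twist": 0}

```text
clock: 7.53
eef_pos: [489.7, -48.4, 125.4]
tool_rot: [-3.141, -0.002, 2.794]
force: [0.8, -0.6, 0.1]
width: 85.3
gripper_force: 0.0
```

```bash
python3 go.py 489 -45.5 32 160
```

```text
t 7.53 p [489.7 -48.4 125.4] yaw 160.1 rp [-3.141e+00 -2.000e-03] w 85.3 gf 0.0 F [ 0.8 -0.6  0.1]
twist 0.002 now axes [0.0017 0.0025 0.0934] after-turn axes [0.0017 0.0025 0.0934]
```

Call:
drive_tool:
  motion:
    - {"fingers": 1, "linear": [0, 0, 0.03], "twist": 0}
    - {"fingers": 1, "linear": [0, 0, 0.03], "twist": 0}
    - {"fingers": 1, "linear": [0, 0, 0.02], "twist": 0}
    - {"fingers": 1, "linear": [0, 0, 0.01], "twist": 0}
    - {"fingers": 1, "linear": [0, 0, 0.002], "twist": 0}

```text
clock: 7.95
eef_pos: [488.9, -49.8, 32.2]
tool_rot: [-3.14, -0.004, 2.791]
force: [-0.2, -0.4, 0.6]
width: 85.6
gripper_force: 0.0
```

Call:
drive_tool:
  motion:
    - {"fingers": 1, "linear": [0, 0, 0], "twist": 0}
    - {"fingers": 1, "linear": [0, 0, 0], "twist": 0}
    - {"fingers": 1, "linear": [0, 0, 0], "twist": 0}

```text
clock: 8.2
eef_pos: [491.4, -48.6, 35.4]
tool_rot: [3.141, 0.002, 2.793]
force: [0.2, -0.3, 0.5]
width: 85.2
gripper_force: 0.0
```

```bash
python3 go.py 489 -45.5 32 160
```

```text
t 8.2 p [491.4 -48.6  35.4] yaw 160.0 rp [3.141e+00 2.000e-03] w 85.2 gf 0.0 F [ 0.2 -0.3  0.5]
twist 0.001 now axes [0.0033 0.0021 0.0034] after-turn axes [0.0033 0.0021 0.0034]
```

Call:
drive_tool:
  motion:
    - {"fingers": 1, "linear": [0.003, 0.002, 0.003], "twist": 0}
    - {"fingers": 1, "linear": [0, 0, 0], "twist": 0}
    - {"fingers": 1, "linear": [0, 0, 0], "twist": 0}

```text
clock: 8.45
eef_pos: [488.3, -44.9, 31.7]
tool_rot: [3.141, 0.0, 2.794]
force: [-1.1, -0.0, -0.8]
width: 85.4
gripper_force: 0.0
```

Call:
drive_tool:
  motion:
    - {"fingers": 0.3, "linear": [0, 0, 0], "twist": 0}
    - {"fingers": 0.3, "linear": [0, 0, 0], "twist": 0}
    - {"fingers": 0.3, "linear": [0, 0, 0], "twist": 0}
    - {"fingers": 0.3, "linear": [0, 0, 0], "twist": 0}
    - {"fingers": 0.3, "linear": [0, 0, 0], "twist": 0}

```text
clock: 8.87
eef_pos: [488.6, -45.2, 31.7]
tool_rot: [3.141, 0.001, 2.794]
force: [-0.5, 0.2, 4.8]
width: 49.1
gripper_force: 61.0
```

Call:
drive_tool:
  motion:
    - {"fingers": 0.3, "linear": [0, 0, -0.01], "twist": 0}
    - {"fingers": 0.3, "linear": [0, 0, -0.025], "twist": 0}
    - {"fingers": 0.3, "linear": [0, 0, -0.035], "twist": 0}
    - {"fingers": 0.3, "linear": [0, 0, -0.03], "twist": 0}

```text
clock: 9.2
eef_pos: [487.8, -45.3, 132.9]
tool_rot: [-3.141, -0.001, 2.794]
force: [1.2, -0.9, -0.8]
width: 49.2
gripper_force: 62.1
```

```bash
python3 go.py 461 -273 130 160
```

```text
t 9.2 p [487.8 -45.3 132.9] yaw 160.1 rp [-3.141e+00 -1.000e-03] w 49.2 gf 62.1 F [ 1.2 -0.9 -0.8]
twist 0.001 now axes [-0.0525 -0.2232  0.0029] after-turn axes [-0.0527 -0.2231  0.0029]
```

Call:
drive_tool:
  motion:
    - {"fingers": 0.3, "linear": [-0.004, -0.017, 0], "twist": 0}
    - {"fingers": 0.3, "linear": [-0.008, -0.034, 0], "twist": 0}
    - {"fingers": 0.3, "linear": [-0.008, -0.034, 0], "twist": 0}
    - {"fingers": 0.3, "linear": [-0.008, -0.034, 0], "twist": 0}
    - {"fingers": 0.3, "linear": [-0.008, -0.034, 0], "twist": 0}

```text
clock: 9.62
eef_pos: [469.5, -202.9, 132.0]
tool_rot: [-3.141, 0.0, 2.794]
force: [0.9, 0.6, -0.3]
width: 48.9
gripper_force: 62.1
```

Call:
drive_tool:
  motion:
    - {"fingers": 0.3, "linear": [-0.008, -0.034, 0], "twist": 0}
    - {"fingers": 0.3, "linear": [-0.006, -0.025, 0], "twist": 0}
    - {"fingers": 0.3, "linear": [-0.003, -0.011, 0], "twist": 0}
    - {"fingers": 0.3, "linear": [0, 0, 0], "twist": 0}
    - {"fingers": 0.3, "linear": [0, 0, 0], "twist": 0}

```text
clock: 10.03
eef_pos: [462.0, -272.2, 131.4]
tool_rot: [3.141, -0.0, 2.793]
force: [0.7, 0.2, -1.0]
width: 48.9
gripper_force: 62.1
```

Call:
drive_tool:
  motion:
    - {"fingers": 0.3, "linear": [0, 0, 0.035], "twist": 0}
    - {"fingers": 0.3, "linear": [0, 0, 0.035], "twist": 0}
    - {"fingers": 0.3, "linear": [0, 0, 0.02], "twist": 0}
    - {"fingers": 0.3, "linear": [0, 0, 0.008], "twist": 0}
    - {"fingers": 0.3, "linear": [0, 0, 0], "twist": 0}

```text
clock: 10.45
eef_pos: [461.6, -270.0, 31.7]
tool_rot: [3.14, -0.004, 2.797]
force: [-1.2, 0.0, -0.3]
width: 48.9
gripper_force: 62.1
```

Call:
drive_tool:
  motion:
    - {"fingers": 0.3, "linear": [0, 0, 0], "twist": 0}
    - {"fingers": 0.3, "linear": [0, 0, 0], "twist": 0}
    - {"fingers": 0.3, "linear": [0, 0, 0], "twist": 0}

```text
clock: 10.7
eef_pos: [463.3, -273.2, 34.8]
tool_rot: [-3.141, 0.003, 2.794]
force: [-0.4, -0.1, -1.2]
width: 49.2
gripper_force: 62.1
```

```bash
python3 go.py 461 -273 27.8 160
```

```text
t 10.7 p [ 463.3 -273.2   34.8] yaw 160.1 rp [-3.141e+00  3.000e-03] w 49.2 gf 62.1 F [-0.4 -0.1 -1.2]
twist 0.002 now axes [ 0.0022 -0.0006  0.007 ] after-turn axes [ 0.0022 -0.0007  0.007 ]
```

Call:
drive_tool:
  motion:
    - {"fingers": 0.3, "linear": [0, 0, 0.003], "twist": 0}
    - {"fingers": 0.3, "linear": [0, 0, 0.002], "twist": 0}
    - {"fingers": 0.3, "linear": [0, 0, 0.001], "twist": 0}
    - {"fingers": 0.3, "linear": [0, 0, 0], "twist": 0}
    - {"fingers": 0.3, "linear": [0, 0, 0], "twist": 0}

```text
clock: 11.12
eef_pos: [462.5, -273.2, 27.8]
tool_rot: [-3.141, 0.001, 2.794]
force: [-0.2, -0.8, 5.1]
width: 49.1
gripper_force: 62.6
```

Call:
drive_tool:
  motion:
    - {"fingers": 0.7, "linear": [0, 0, 0], "twist": 0}
    - {"fingers": 0.8, "linear": [0, 0, 0], "twist": 0}
    - {"fingers": 1, "linear": [0, 0, 0], "twist": 0}
    - {"fingers": 1, "linear": [0, 0, 0], "twist": 0}
    - {"fingers": 1, "linear": [0, 0, 0], "twist": 0}

```text
clock: 11.53
eef_pos: [462.0, -272.9, 27.1]
tool_rot: [3.142, -0.0, 2.794]
force: [0.5, 1.3, 0.1]
width: 85.3
gripper_force: 0.0
```

Call:
drive_tool:
  motion:
    - {"fingers": 1, "linear": [0, 0, -0.02], "twist": 0}
    - {"fingers": 1, "linear": [0, 0, -0.035], "twist": 0}
    - {"fingers": 1, "linear": [0, 0, -0.035], "twist": 0}
    - {"fingers": 1, "linear": [0, 0, -0.015], "twist": 0}

```text
clock: 11.87
eef_pos: [463.7, -273.9, 135.9]
tool_rot: [-3.141, 0.005, 2.794]
force: [0.3, -0.7, -0.5]
width: 85.4
gripper_force: 0.0
```

```bash
python3 go.py 553 -17 130 81; python3 - <<'E'
from cell import cams
from h import *
T=cams.get_image("top");pickle.dump(T,open("pics/T3.pkl","wb"))
S=cams.get_image("side");pickle.dump(S,open("pics/S3.pkl","wb"))
a=cv2.resize(T["color"][170:250,255:345],(675,600),interpolation=cv2.INTER_CUBIC)
cv2.imwrite("pics/g4.png",a)
for d,b in((T,(262,205,330,245)),(S,(255,220,335,290))):
    for c in blobs(d,(0,0,130),(180,110,255),b,6,8):
        P=plane(d,c[:,0],8);e=cv2.minAreaRect(P.astype(np.float32));print(np.round(e[0],1),np.round(e[1],1),cv2.boundingRect(c))
E
```

```text
t 11.87 p [ 463.7 -273.9  135.9] yaw 160.1 rp [-3.141  0.005] w 85.4 gf 0.0 F [ 0.3 -0.7 -0.5]
twist 1.38 now axes [0.0036 0.2719 0.0059] after-turn axes [0.2677 0.048  0.0059]
[488.3  -4.7] [126.7 216.2] (262, 205, 68, 40)
[488.9 -44.8] [61.4 59.8] (299, 214, 20, 20)
[502.6  32.8] [57.8 58.6] (275, 211, 19, 19)
[546.7 -23.8] [ 9.9 54.9] (293, 205, 18, 4)
[510.3 -18. ] [315.1 205.4] (255, 220, 80, 70)
[489.3 -44.6] [58.  55.6] (282, 251, 22, 15)
[502.4  33. ] [56.1 56.3] (270, 236, 21, 13)
[676.2  24.8] [26.9 18.1] (326, 220, 7, 6)
```

View pics/g4.png

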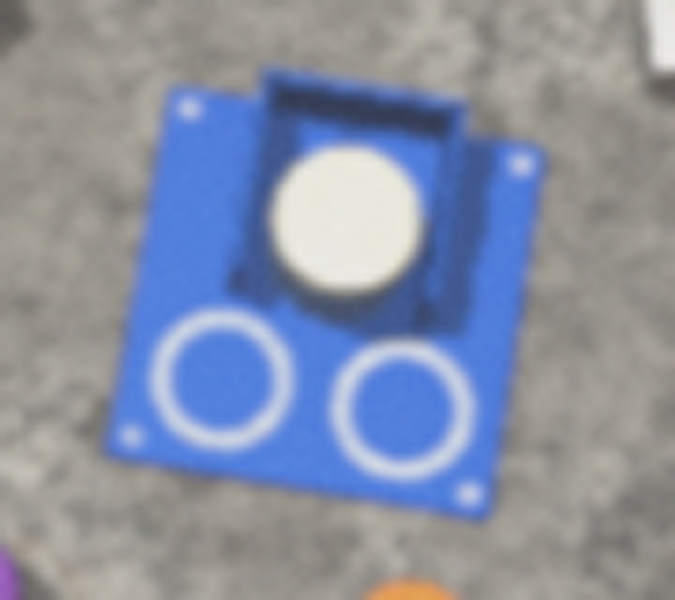

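The rings agree in both views: yellow at (502.5,32.9) and teal at (489.1,-44.7). The jar lid shows at about (347,222) in the crop, at roughly (554.5,-16.5) world.

Call:
drive_tool:
  motion:
    - {"fingers": 0.87, "linear": [0.002, 0.027, 0], "twist": 0.117}
    - {"fingers": 0.87, "linear": [0.007, 0.026, 0], "twist": 0.117}
    - {"fingers": 0.87, "linear": [0.011, 0.024, 0], "twist": 0.117}
    - {"fingers": 0.87, "linear": [0.014, 0.023, 0], "twist": 0.117}
    - {"fingers": 0.87, "linear": [0.017, 0.021, 0], "twist": 0.117}

```text
clock: 12.38
eef_pos: [485.8, -139.8, 131.1]
tool_rot: [-3.14, -0.001, 2.203]
force: [0.1, -0.6, 0.3]
width: 74.4
gripper_force: 0.0
```

Call:
drive_tool:
  motion:
    - {"fingers": 0.87, "linear": [0.019, 0.018, 0], "twist": 0.117}
    - {"fingers": 0.87, "linear": [0.021, 0.016, 0], "twist": 0.117}
    - {"fingers": 0.87, "linear": [0.022, 0.014, 0], "twist": 0.117}
    - {"fingers": 0.87, "linear": [0.02, 0.011, 0], "twist": 0.117}
    - {"fingers": 0.87, "linear": [0.01, 0.005, 0], "twist": 0.117}

```text
clock: 12.8
eef_pos: [504.9, -26.4, 130.9]
tool_rot: [-3.139, -0.001, 1.622]
force: [0.4, 0.5, 0.5]
width: 74.1
gripper_force: 0.0
```

```bash
python3 go.py 554.5 -16.5 130 80.2; python3 - <<'E'
from h import *
S=pickle.load(open("pics/S3.pkl","rb"));T=pickle.load(open("pics/T3.pkl","rb"))
for p in [(235,196),(215,205),(250,205)]: print(p,S["color"][p[1],p[0]])
x0,y0,x1,y1=190,175,280,235
a=cv2.resize(S["color"][y0:y1,x0:x1],(790,527),interpolation=cv2.INTER_CUBIC);cv2.imwrite("pics/pan.png",a)
E
```

```text
t 12.8 p [504.9 -26.4 130.9] yaw 92.9 rp [-3.139e+00 -1.000e-03] w 74.1 gf 0.0 F [0.4 0.5 0.5]
twist 0.222 now axes [0.0073 0.0501 0.0009] after-turn axes [0.0182 0.0472 0.0009]
(235, 196) [233 225 226]
(215, 205) [111 179  77]
(250, 205) [255 255 255]
```

View pics/pan.png

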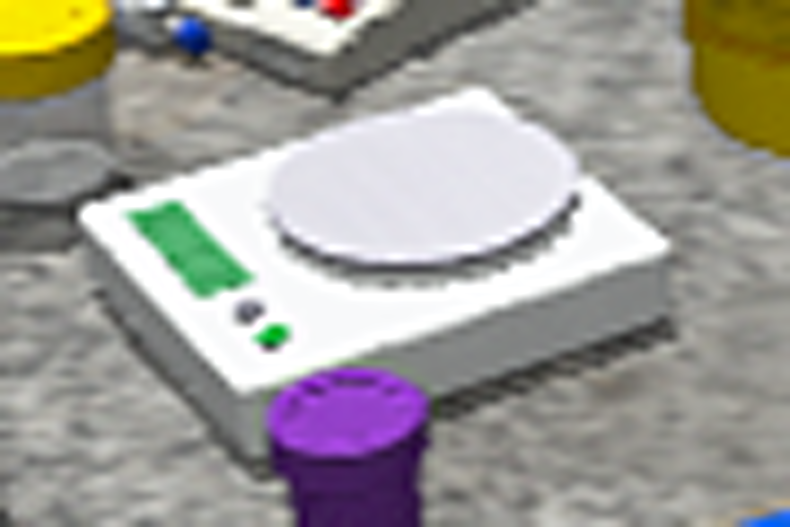

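The pan shows as a lavender ellipse spanning about (268–580, 110–262) in the crop. I'll mask it by colour.

Call:
drive_tool:
  motion:
    - {"fingers": 0.87, "linear": [0.004, 0.024, 0], "twist": 0.111}
    - {"fingers": 0.87, "linear": [0.006, 0.024, 0], "twist": 0.111}
    - {"fingers": 0.87, "linear": [0, 0, 0], "twist": 0}
    - {"fingers": 0.87, "linear": [0, 0, 0], "twist": 0}

```text
clock: 13.13
eef_pos: [553.6, -19.8, 130.9]
tool_rot: [-3.14, 0.001, 1.404]
force: [-0.4, 0.3, -0.7]
width: 74.5
gripper_force: 0.0
```

```bash
python3 go.py 554.5 -16.5 130 80.2; python3 - <<'E'
from h import *
for f,b in (("S3",(190,175,280,235)),("T3",(178,190,238,258))):
    d=pickle.load(open(f"pics/{f}.pkl","rb"));x0,y0,x1,y1=b
    m=cv2.inRange(d["color"],(215,205,205),(245,240,240));k=np.zeros_like(m);k[y0:y1,x0:x1]=m[y0:y1,x0:x1]
    k=cv2.morphologyEx(k,cv2.MORPH_OPEN,np.ones((3,3)))
    c=max(cv2.findContours(k,cv2.RETR_EXTERNAL,cv2.CHAIN_APPROX_NONE)[0],key=cv2.contourArea)
    P=plane(d,c[:,0],44);r=cv2.minAreaRect(P.astype(np.float32));print(f,cv2.boundingRect(c),r,mid(d,c,44))
print(plane(pickle.load(open("pics/S3.pkl","rb")),[(237.9,195.8)],44))
E
```

```text
t 13.13 p [553.6 -19.8 130.9] yaw 80.5 rp [-3.14e+00  1.00e-03] w 74.5 gf 0.0 F [-0.4  0.3 -0.7]
twist 0.004 now axes [0.0034 0.0003 0.0009] after-turn axes [0.0034 0.0003 0.0009]
S3 (220, 188, 34, 17) ((505.183837890625, 278.9241943359375), (99.26544189453125, 103.55777740478516), 88.39629364013672) [505.22068333 279.21933298]
T3 (182, 198, 48, 53) ((483.8004150390625, 278.7147216796875), (143.2467041015625, 165.02700805664062), 87.39530944824219) [489.65095081 276.44648348]
[[506.60716126 274.93361474]]
```

Call:
drive_tool:
  motion:
    - {"fingers": 0.87, "linear": [0.002, 0.001, 0.01], "twist": 0}
    - {"fingers": 0.87, "linear": [0, 0, 0.01], "twist": 0}
    - {"fingers": 0.87, "linear": [0, 0, 0], "twist": 0}
    - {"fingers": 0.87, "linear": [0, 0, 0], "twist": 0}
    - {"fingers": 0.87, "linear": [0, 0, 0], "twist": 0}

```text
clock: 13.55
eef_pos: [554.3, -18.9, 112.0]
tool_rot: [-3.141, 0.0, 1.401]
force: [-0.1, 0.6, 1.6]
width: 74.6
gripper_force: 0.0
```

Call:
drive_tool:
  motion:
    - {"fingers": 0.87, "linear": [0, 0, 0.012], "twist": 0}
    - {"fingers": 0.87, "linear": [0, 0, 0.014], "twist": 0}
    - {"fingers": 0.87, "linear": [0, 0, 0.014], "twist": 0}
    - {"fingers": 0.87, "linear": [0, 0, 0.012], "twist": 0}
    - {"fingers": 0.87, "linear": [0, 0, 0.006], "twist": 0}

```text
clock: 13.97
eef_pos: [554.2, -18.5, 53.2]
tool_rot: [-3.14, 0.0, 1.402]
force: [-0.4, 0.8, -0.2]
width: 74.3
gripper_force: 0.0
```

Call:
drive_tool:
  motion:
    - {"fingers": 0.87, "linear": [0, 0, 0], "twist": 0}
    - {"fingers": 0.87, "linear": [0, 0, 0], "twist": 0}
    - {"fingers": 0.87, "linear": [0, 0, 0], "twist": 0}

```text
clock: 14.22
eef_pos: [555.4, -18.7, 54.9]
tool_rot: [3.141, -0.0, 1.402]
force: [-0.3, 0.3, 0.0]
width: 74.2
gripper_force: 0.0
```

```bash
python3 go.py 554.5 -16.5 52 80.2;python3 - <<'E'
from cell import cams
from h import *
S=cams.get_image("side");x0,y0,x1,y1=(255,170,355,270)
cv2.imwrite("pics/g5.png",cv2.resize(S["color"][y0:y1,x0:x1],(600,600),interpolation=cv2.INTER_CUBIC))
E
```

```text
t 14.22 p [555.4 -18.7  54.9] yaw 80.3 rp [ 3.141 -0.   ] w 74.2 gf 0.0 F [-0.3  0.3  0. ]
twist 0.002 now axes [ 0.002  -0.0012  0.0029] after-turn axes [ 0.002  -0.0012  0.0029]
```

View pics/g5.png

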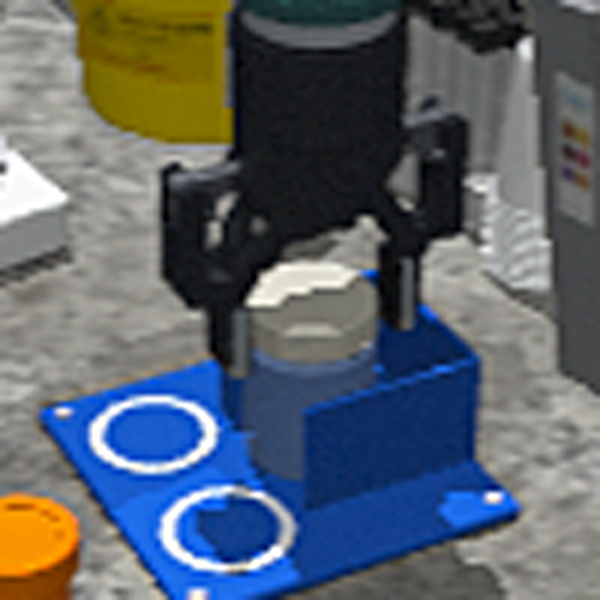

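The fingers stand astride the lid, with the jar a little nearer the front finger (x≈247 against 398 for the rear one). I'll shift slightly and close.

Call:
drive_tool:
  motion:
    - {"fingers": 0.87, "linear": [0.001, -0.003, 0.003], "twist": 0}
    - {"fingers": 0.87, "linear": [0, 0, 0], "twist": 0}
    - {"fingers": 0.87, "linear": [0, 0, 0], "twist": 0}

```text
clock: 14.52
eef_pos: [551.8, -16.8, 51.4]
tool_rot: [-3.141, -0.0, 1.402]
force: [-0.2, -0.4, -0.6]
width: 74.2
gripper_force: 0.0
```

Call:
drive_tool:
  motion:
    - {"fingers": 0.4, "linear": [0, 0, 0], "twist": 0}
    - {"fingers": 0.4, "linear": [0, 0, 0], "twist": 0}
    - {"fingers": 0.4, "linear": [0, 0, 0], "twist": 0}
    - {"fingers": 0.4, "linear": [0, 0, 0], "twist": 0}
    - {"fingers": 0.4, "linear": [0, 0, 0], "twist": 0}

```text
clock: 14.93
eef_pos: [552.4, -17.0, 51.8]
tool_rot: [3.141, -0.0, 1.402]
force: [-0.5, -0.0, 5.9]
width: 58.7
gripper_force: 64.1
```

Call:
drive_tool:
  motion:
    - {"fingers": 0.4, "linear": [0, 0, -0.008], "twist": 0}
    - {"fingers": 0.4, "linear": [0, 0, -0.015], "twist": 0}
    - {"fingers": 0.4, "linear": [0, 0, -0.025], "twist": 0}
    - {"fingers": 0.4, "linear": [0, 0, -0.025], "twist": 0}
    - {"fingers": 0.4, "linear": [0, 0, -0.017], "twist": 0}

```text
clock: 15.35
eef_pos: [552.6, -17.3, 143.4]
tool_rot: [3.14, 0.0, 1.401]
force: [-0.7, 0.1, 0.0]
width: 58.8
gripper_force: 64.4
```

```bash
python3 go.py 508 279 140 80.2;python3 - <<'E'
from cell import cams
from h import *
S=cams.get_image("side");x0,y0,x1,y1=(255,130,355,280)
cv2.imwrite("pics/g6.png",cv2.resize(S["color"][y0:y1,x0:x1],(400,600),interpolation=cv2.INTER_CUBIC))
E
```

```text
t 15.35 p [552.6 -17.3 143.4] yaw 80.3 rp [3.14 0.  ] w 58.8 gf 64.4 F [-0.7  0.1  0. ]
twist 0.002 now axes [ 0.2845 -0.0939  0.0034] after-turn axes [ 0.2844 -0.0944  0.0034]
```

View pics/g6.png

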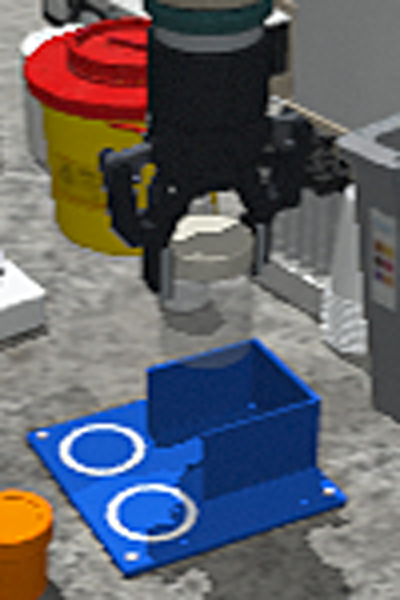

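The jar is held upright and clear of the niche. I'll carry it to the balance, drawing back first so as to keep away from the dropper bottle.

Call:
drive_tool:
  motion:
    - {"fingers": 0.4, "linear": [0.008, -0.02, 0], "twist": 0}
    - {"fingers": 0.4, "linear": [0.014, -0.031, 0], "twist": 0}
    - {"fingers": 0.4, "linear": [0.02, -0.031, 0], "twist": 0}
    - {"fingers": 0.4, "linear": [0.03, -0.012, 0], "twist": 0}
    - {"fingers": 0.4, "linear": [0.034, 0, 0], "twist": 0}

```text
clock: 15.82
eef_pos: [472.8, 103.1, 141.3]
tool_rot: [-3.137, 0.001, 1.399]
force: [1.3, -0.1, -0.9]
width: 58.7
gripper_force: 64.6
```

Call:
drive_tool:
  motion:
    - {"fingers": 0.4, "linear": [0.034, 0, 0], "twist": 0}
    - {"fingers": 0.4, "linear": [0.034, 0, 0], "twist": 0}
    - {"fingers": 0.4, "linear": [0.034, 0, 0], "twist": 0}
    - {"fingers": 0.4, "linear": [0.034, 0, 0], "twist": 0}
    - {"fingers": 0.4, "linear": [0.025, 0, 0], "twist": 0}

```text
clock: 16.23
eef_pos: [504.0, 265.8, 141.2]
tool_rot: [-3.141, -0.001, 1.405]
force: [0.0, 1.0, -0.3]
width: 58.9
gripper_force: 64.6
```

Call:
drive_tool:
  motion:
    - {"fingers": 0.4, "linear": [0.014, 0, 0], "twist": 0}
    - {"fingers": 0.4, "linear": [0.004, 0, 0], "twist": 0}
    - {"fingers": 0.4, "linear": [0, 0, 0], "twist": 0}
    - {"fingers": 0.4, "linear": [0, 0, 0], "twist": 0}
    - {"fingers": 0.4, "linear": [0, 0, 0], "twist": 0}

```text
clock: 16.65
eef_pos: [507.4, 277.0, 141.4]
tool_rot: [-3.141, 0.002, 1.399]
force: [0.3, -0.5, -0.0]
width: 58.6
gripper_force: 64.6
```

```bash
python3 go.py 508 279 88 80.2
```

```text
t 16.65 p [507.4 277.  141.4] yaw 80.1 rp [-3.141e+00  2.000e-03] w 58.6 gf 64.6 F [ 0.3 -0.5 -0. ]
twist -0.001 now axes [0.002  0.0002 0.0534] after-turn axes [0.002  0.0002 0.0534]
```

Call:
drive_tool:
  motion:
    - {"fingers": 0.4, "linear": [0.002, 0, 0.015], "twist": 0}
    - {"fingers": 0.4, "linear": [0, 0, 0.015], "twist": 0}
    - {"fingers": 0.4, "linear": [0, 0, 0.012], "twist": 0}
    - {"fingers": 0.4, "linear": [0, 0, 0.006], "twist": 0}
    - {"fingers": 0.4, "linear": [0, 0, 0], "twist": 0}

```text
clock: 17.07
eef_pos: [506.9, 280.2, 92.0]
tool_rot: [-3.139, 0.002, 1.4]
force: [-0.2, 0.6, -1.9]
width: 58.9
gripper_force: 64.6
```

Call:
drive_tool:
  motion:
    - {"fingers": 0.4, "linear": [0, 0, 0], "twist": 0}
    - {"fingers": 0.4, "linear": [0, 0, 0], "twist": 0}
    - {"fingers": 0.4, "linear": [0, 0, 0], "twist": 0}

```text
clock: 17.32
eef_pos: [508.3, 281.8, 94.0]
tool_rot: [3.141, -0.001, 1.402]
force: [0.2, -0.7, -0.8]
width: 58.6
gripper_force: 64.6
```

Call:
drive_tool:
  motion:
    - {"fingers": 0.4, "linear": [-0.002, 0, 0.003], "twist": 0}
    - {"fingers": 0.4, "linear": [0, 0, 0.001], "twist": 0}
    - {"fingers": 0.4, "linear": [0, 0, 0.001], "twist": 0}
    - {"fingers": 0.4, "linear": [0, 0, 0], "twist": 0}
    - {"fingers": 0.4, "linear": [0, 0, 0], "twist": 0}

```text
clock: 17.73
eef_pos: [507.3, 279.8, 88.3]
tool_rot: [-3.141, -0.0, 1.402]
force: [-0.2, 0.2, -0.3]
width: 58.6
gripper_force: 64.6
```

Call:
drive_tool:
  motion:
    - {"fingers": 0.4, "linear": [0, 0, 0.001], "twist": 0}
    - {"fingers": 0.4, "linear": [0, 0, 0], "twist": 0}
    - {"fingers": 0.4, "linear": [0, 0, 0], "twist": 0}

```text
clock: 17.98
eef_pos: [507.5, 279.9, 87.8]
tool_rot: [3.141, -0.001, 1.402]
force: [-1.4, -0.9, 5.2]
width: 58.9
gripper_force: 64.8
```

Contact. I'll open, rise and look.

Call:
drive_tool:
  motion:
    - {"fingers": 0.75, "linear": [0, 0, 0], "twist": 0}
    - {"fingers": 0.85, "linear": [0, 0, 0], "twist": 0}
    - {"fingers": 1, "linear": [0, 0, 0], "twist": 0}
    - {"fingers": 1, "linear": [0, 0, 0], "twist": 0}
    - {"fingers": 1, "linear": [0, 0, 0], "twist": 0}

```text
clock: 18.4
eef_pos: [507.3, 279.7, 87.1]
tool_rot: [-3.141, 0.0, 1.402]
force: [0.3, 0.2, 0.0]
width: 85.4
gripper_force: 0.0
```

Call:
drive_tool:
  motion:
    - {"fingers": 1, "linear": [0, 0, -0.015], "twist": 0}
    - {"fingers": 1, "linear": [0, 0, -0.03], "twist": 0}
    - {"fingers": 1, "linear": [0, 0, -0.03], "twist": 0}
    - {"fingers": 1, "linear": [0, 0, -0.02], "twist": 0}

```text
clock: 18.73
eef_pos: [508.2, 279.8, 184.5]
tool_rot: [3.14, -0.001, 1.401]
force: [1.4, 0.2, 0.2]
width: 85.4
gripper_force: 0.0
```

```bash
python3 go.py 462.5 -273.2 135 160;python3 - <<'E'
from cell import cams
from h import *
S=cams.get_image("side");x0,y0,x1,y1=(185,110,435,360);T=cams.get_image("top")
cv2.imwrite("pics/g7.png",cv2.resize(S["color"][y0:y1,x0:x1],(600,600),interpolation=cv2.INTER_CUBIC))
for n,lo,hi,b in [("yel",(22,90,80),(35,255,255),(355,200,430,260)),("teal",(80,25,40),(103,130,150),(355,195,410,260))]:
    c=blobs(T,lo,hi,b)[0];print(n,mid(T,c,61))
E
```

```text
t 18.73 p [508.2 279.8 184.5] yaw 80.3 rp [ 3.14e+00 -1.00e-03] w 85.4 gf 0.0 F [1.4 0.2 0.2]
twist -1.391 now axes [-0.5528  0.0481  0.0495] after-turn axes [-0.1462 -0.5353  0.0495]
yel [ 479.42765871 -358.31346073]
teal [ 461.69515088 -270.23403477]
```

View pics/g7.png

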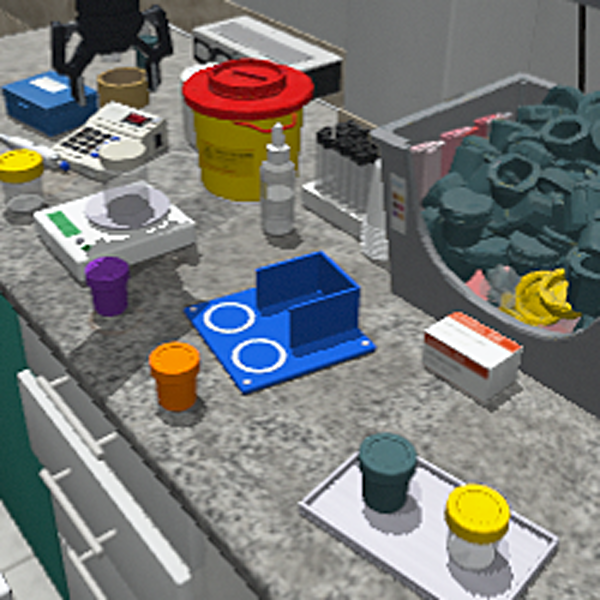

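The jar stands upright near the middle of the pan, at (122,180) in the crop. Both cups are upright in the tray at (387,470) and (477,525). I'll fetch the teal cup first.

Call:
drive_tool:
  motion:
    - {"fingers": 1, "linear": [-0.03, 0.003, 0], "twist": -0.116}
    - {"fingers": 1, "linear": [-0.037, -0.001, 0], "twist": -0.116}
    - {"fingers": 1, "linear": [-0.037, -0.005, 0], "twist": -0.116}
    - {"fingers": 1, "linear": [-0.036, -0.009, 0], "twist": -0.116}
    - {"fingers": 1, "linear": [-0.034, -0.014, 0], "twist": -0.116}

```text
clock: 19.25
eef_pos: [492.9, 100.3, 181.5]
tool_rot: [-3.141, 0.0, 1.988]
force: [0.7, 0.4, -0.3]
width: 85.1
gripper_force: 0.0
```

Call:
drive_tool:
  motion:
    - {"fingers": 1, "linear": [-0.033, -0.017, 0], "twist": -0.116}
    - {"fingers": 1, "linear": [-0.03, -0.021, 0], "twist": -0.116}
    - {"fingers": 1, "linear": [-0.028, -0.025, 0], "twist": -0.116}
    - {"fingers": 1, "linear": [-0.025, -0.027, 0], "twist": -0.116}
    - {"fingers": 1, "linear": [-0.021, -0.03, 0], "twist": -0.116}

```text
clock: 19.67
eef_pos: [478.6, -83.8, 181.6]
tool_rot: [-3.141, -0.001, 2.568]
force: [0.4, 0.7, 0.2]
width: 85.5
gripper_force: 0.0
```

```bash
python3 go.py 462.5 -273.2 135 160
```

```text
t 19.67 p [478.6 -83.8 181.6] yaw 147.1 rp [-3.141e+00 -1.000e-03] w 85.5 gf 0.0 F [0.4 0.7 0.2]
twist -0.225 now axes [-0.0893 -0.1678  0.0466] after-turn axes [-0.0496 -0.1835  0.0466]
```

Call:
drive_tool:
  motion:
    - {"fingers": 1, "linear": [-0.017, -0.032, 0], "twist": -0.112}
    - {"fingers": 1, "linear": [-0.014, -0.033, 0], "twist": -0.112}
    - {"fingers": 1, "linear": [-0.01, -0.035, 0.01], "twist": 0}
    - {"fingers": 1, "linear": [-0.01, -0.035, 0.015], "twist": 0}
    - {"fingers": 1, "linear": [-0.009, -0.03, 0.015], "twist": 0}

```text
clock: 20.08
eef_pos: [465.3, -260.6, 141.4]
tool_rot: [-3.141, 0.0, 2.784]
force: [0.4, 0.4, -0.3]
width: 85.4
gripper_force: 0.0
```

Call:
drive_tool:
  motion:
    - {"fingers": 1, "linear": [-0.003, -0.015, 0.005], "twist": 0}
    - {"fingers": 1, "linear": [0, 0, 0], "twist": 0}
    - {"fingers": 1, "linear": [0, 0, 0], "twist": 0}
    - {"fingers": 1, "linear": [0, 0, 0], "twist": 0}

```text
clock: 20.42
eef_pos: [463.9, -271.5, 137.0]
tool_rot: [3.14, -0.001, 2.787]
force: [0.9, -0.2, 0.1]
width: 85.1
gripper_force: 0.0
```

```bash
python3 go.py 462.2 -273 27.8 160.1
```

```text
t 20.42 p [ 463.9 -271.5  137. ] yaw 159.7 rp [ 3.14e+00 -1.00e-03] w 85.1 gf 0.0 F [ 0.9 -0.2  0.1]
twist -0.007 now axes [ 0.001  -0.002   0.1092] after-turn axes [ 0.0011 -0.002   0.1092]
```

Call:
drive_tool:
  motion:
    - {"fingers": 1, "linear": [0.001, -0.002, 0.035], "twist": -0.007}
    - {"fingers": 1, "linear": [0, 0, 0.035], "twist": 0}
    - {"fingers": 1, "linear": [0, 0, 0.025], "twist": 0}
    - {"fingers": 1, "linear": [0, 0, 0.014], "twist": 0}
    - {"fingers": 1, "linear": [0, 0, 0], "twist": 0}

```text
clock: 20.83
eef_pos: [461.1, -271.3, 25.9]
tool_rot: [3.14, -0.005, 2.796]
force: [0.6, 0.5, 0.1]
width: 85.5
gripper_force: 0.0
```

Call:
drive_tool:
  motion:
    - {"fingers": 1, "linear": [0, 0, 0], "twist": 0}
    - {"fingers": 1, "linear": [0, 0, 0], "twist": 0}
    - {"fingers": 1, "linear": [0, 0, 0], "twist": 0}

```text
clock: 21.08
eef_pos: [463.4, -274.5, 29.8]
tool_rot: [-3.141, 0.003, 2.794]
force: [-0.0, -0.0, 0.6]
width: 85.5
gripper_force: 0.0
```

```bash
python3 go.py 462.2 -273 27.8 160.1
```

```text
t 21.08 p [ 463.4 -274.5   29.8] yaw 160.1 rp [-3.141e+00  3.000e-03] w 85.5 gf 0.0 F [-0.  -0.   0.6]
twist -0.001 now axes [0.0017 0.001  0.002 ] after-turn axes [0.0017 0.001  0.002 ]
```

Call:
drive_tool:
  motion:
    - {"fingers": 1, "linear": [0.001, 0.001, 0.0015], "twist": 0}
    - {"fingers": 1, "linear": [0, 0, 0], "twist": 0}
    - {"fingers": 1, "linear": [0, 0, 0], "twist": 0}

```text
clock: 21.33
eef_pos: [461.7, -273.3, 27.4]
tool_rot: [-3.142, 0.001, 2.793]
force: [0.1, -0.4, 0.1]
width: 85.8
gripper_force: 0.0
```

Call:
drive_tool:
  motion:
    - {"fingers": 0.3, "linear": [0, 0, 0], "twist": 0}
    - {"fingers": 0.3, "linear": [0, 0, 0], "twist": 0}
    - {"fingers": 0.3, "linear": [0, 0, 0], "twist": 0}
    - {"fingers": 0.3, "linear": [0, 0, 0], "twist": 0}
    - {"fingers": 0.3, "linear": [0, 0, 0], "twist": 0}

```text
clock: 21.75
eef_pos: [461.7, -273.3, 27.2]
tool_rot: [3.141, 0.0, 2.793]
force: [-1.1, 1.7, 6.2]
width: 49.3
gripper_force: 61.4
```

Call:
drive_tool:
  motion:
    - {"fingers": 0.3, "linear": [0, 0, -0.01], "twist": 0}
    - {"fingers": 0.3, "linear": [0, 0, -0.025], "twist": 0}
    - {"fingers": 0.3, "linear": [0, 0, -0.035], "twist": 0}
    - {"fingers": 0.3, "linear": [0, 0, -0.03], "twist": 0}

```text
clock: 22.08
eef_pos: [461.0, -273.1, 128.3]
tool_rot: [3.141, -0.001, 2.793]
force: [1.0, 0.3, -0.6]
width: 49.1
gripper_force: 62.1
```

```bash
python3 go.py 489 -44.9 130 160.1
```

```text
t 22.08 p [ 461.  -273.1  128.3] yaw 160.0 rp [ 3.141e+00 -1.000e-03] w 49.1 gf 62.1 F [ 1.   0.3 -0.6]
twist -0.002 now axes [ 0.0518  0.224  -0.0017] after-turn axes [ 0.0514  0.2241 -0.0017]
```

Call:
drive_tool:
  motion:
    - {"fingers": 0.3, "linear": [0.004, 0.017, 0], "twist": 0}
    - {"fingers": 0.3, "linear": [0.008, 0.034, 0], "twist": 0}
    - {"fingers": 0.3, "linear": [0.008, 0.034, 0], "twist": 0}
    - {"fingers": 0.3, "linear": [0.008, 0.034, 0], "twist": 0}
    - {"fingers": 0.3, "linear": [0.008, 0.034, 0], "twist": 0}

```text
clock: 22.5
eef_pos: [479.9, -115.9, 127.4]
tool_rot: [3.141, 0.0, 2.792]
force: [0.7, -0.3, -0.8]
width: 49.0
gripper_force: 62.1
```

Call:
drive_tool:
  motion:
    - {"fingers": 0.3, "linear": [0.008, 0.034, 0], "twist": 0}
    - {"fingers": 0.3, "linear": [0.006, 0.025, 0], "twist": 0}
    - {"fingers": 0.3, "linear": [0.002, 0.012, 0], "twist": 0}
    - {"fingers": 0.3, "linear": [0, 0, 0], "twist": 0}
    - {"fingers": 0.3, "linear": [0, 0, 0], "twist": 0}

```text
clock: 22.92
eef_pos: [489.2, -44.7, 127.1]
tool_rot: [-3.141, 0.0, 2.794]
force: [0.1, -0.4, -0.7]
width: 49.1
gripper_force: 62.1
```

Call:
drive_tool:
  motion:
    - {"fingers": 0.3, "linear": [0, 0, 0.03], "twist": 0}
    - {"fingers": 0.3, "linear": [0, 0, 0.03], "twist": 0}
    - {"fingers": 0.3, "linear": [0, 0, 0.02], "twist": 0}
    - {"fingers": 0.3, "linear": [0, 0, 0.006], "twist": 0}
    - {"fingers": 0.3, "linear": [0, 0, 0], "twist": 0}

```text
clock: 23.33
eef_pos: [487.8, -46.7, 39.6]
tool_rot: [-3.14, -0.003, 2.79]
force: [-0.1, 0.9, -0.1]
width: 49.0
gripper_force: 62.1
```

Call:
drive_tool:
  motion:
    - {"fingers": 0.3, "linear": [0, 0, 0], "twist": 0}
    - {"fingers": 0.3, "linear": [0, 0, 0], "twist": 0}
    - {"fingers": 0.3, "linear": [0, 0, 0], "twist": 0}

```text
clock: 23.58
eef_pos: [490.2, -45.4, 42.1]
tool_rot: [3.141, 0.002, 2.792]
force: [0.2, -0.0, -0.4]
width: 49.0
gripper_force: 62.1
```

```bash
python3 go.py 488.5 -45 31.5 160.1
```

```text
t 23.58 p [490.2 -45.4  42.1] yaw 160.0 rp [3.141e+00 2.000e-03] w 49.0 gf 62.1 F [ 0.2 -0.  -0.4]
twist -0.002 now axes [ 0.0017 -0.0002  0.0106] after-turn axes [ 0.0017 -0.0002  0.0106]
```

Call:
drive_tool:
  motion:
    - {"fingers": 0.3, "linear": [0.0013, 0, 0.004], "twist": 0}
    - {"fingers": 0.3, "linear": [0, 0, 0.003], "twist": 0}
    - {"fingers": 0.3, "linear": [0, 0, 0], "twist": 0}
    - {"fingers": 0.3, "linear": [0, 0, 0], "twist": 0}
    - {"fingers": 0.3, "linear": [0, 0, 0], "twist": 0}

```text
clock: 24.0
eef_pos: [488.0, -44.5, 33.8]
tool_rot: [-3.142, -0.0, 2.793]
force: [0.6, 0.8, -1.0]
width: 49.3
gripper_force: 62.1
```

```bash
python3 go.py 488.5 -45 31.5 160.1
```

```text
t 24.0 p [488.  -44.5  33.8] yaw 160.0 rp [-3.142 -0.   ] w 49.3 gf 62.1 F [ 0.6  0.8 -1. ]
twist -0.001 now axes [-0.0006 -0.0003  0.0023] after-turn axes [-0.0006 -0.0003  0.0023]
```

Call:
drive_tool:
  motion:
    - {"fingers": 0.3, "linear": [-0.0005, -0.0003, 0.001], "twist": 0}
    - {"fingers": 0.3, "linear": [0, 0, 0.001], "twist": 0}
    - {"fingers": 0.3, "linear": [0, 0, 0.0005], "twist": 0}
    - {"fingers": 0.3, "linear": [0, 0, 0], "twist": 0}
    - {"fingers": 0.3, "linear": [0, 0, 0], "twist": 0}

```text
clock: 24.42
eef_pos: [488.4, -45.0, 31.3]
tool_rot: [3.142, 0.0, 2.793]
force: [0.4, -0.7, -0.9]
width: 49.0
gripper_force: 62.2
```

Call:
drive_tool:
  motion:
    - {"fingers": 0.3, "linear": [0, 0, 0.0006], "twist": 0}
    - {"fingers": 0.3, "linear": [0, 0, 0], "twist": 0}
    - {"fingers": 0.65, "linear": [0, 0, 0], "twist": 0}
    - {"fingers": 0.8, "linear": [0, 0, 0], "twist": 0}
    - {"fingers": 1, "linear": [0, 0, 0], "twist": 0}

```text
clock: 24.83
eef_pos: [488.2, -45.0, 30.6]
tool_rot: [-3.142, -0.0, 2.793]
force: [-0.8, 0.1, 0.4]
width: 77.6
gripper_force: 0.0
```

Call:
drive_tool:
  motion:
    - {"fingers": 1, "linear": [0, 0, 0], "twist": 0}
    - {"fingers": 1, "linear": [0, 0, -0.015], "twist": 0}
    - {"fingers": 1, "linear": [0, 0, -0.03], "twist": 0}
    - {"fingers": 1, "linear": [0, 0, -0.035], "twist": 0}
    - {"fingers": 1, "linear": [0, 0, -0.025], "twist": 0}

```text
clock: 25.25
eef_pos: [488.6, -45.1, 137.5]
tool_rot: [3.141, 0.001, 2.793]
force: [0.8, -0.2, 1.0]
width: 85.6
gripper_force: 0.0
```

```bash
python3 go.py 480.5 -361 135 126.2
```

```text
t 25.25 p [488.6 -45.1 137.5] yaw 160.0 rp [3.141e+00 1.000e-03] w 85.6 gf 0.0 F [ 0.8 -0.2  1. ]
twist 0.59 now axes [-0.1004 -0.2996  0.0025] after-turn axes [-0.2502 -0.1931  0.0025]
```

Call:
drive_tool:
  motion:
    - {"fingers": 1, "linear": [-0.01, -0.031, 0], "twist": 0.118}
    - {"fingers": 1, "linear": [-0.014, -0.03, 0], "twist": 0.118}
    - {"fingers": 1, "linear": [-0.017, -0.028, 0], "twist": 0.118}
    - {"fingers": 1, "linear": [-0.02, -0.026, 0], "twist": 0.118}
    - {"fingers": 1, "linear": [-0.023, -0.023, 0], "twist": 0.118}

```text
clock: 25.67
eef_pos: [481.7, -210.1, 135.8]
tool_rot: [3.141, -0.0, 2.197]
force: [0.6, -0.4, -0.6]
width: 85.4
gripper_force: 0.0
```

```bash
python3 go.py 480.5 -361 135 126.2
```

```text
t 25.67 p [ 481.7 -210.1  135.8] yaw 125.9 rp [ 3.141 -0.   ] w 85.4 gf 0.0 F [ 0.6 -0.4 -0.6]
twist -0.005 now axes [-0.1215 -0.0895  0.0008] after-turn axes [-0.121  -0.0901  0.0008]
```

Call:
drive_tool:
  motion:
    - {"fingers": 1, "linear": [-0.03, -0.022, 0], "twist": 0}
    - {"fingers": 1, "linear": [-0.03, -0.022, 0], "twist": 0}
    - {"fingers": 1, "linear": [-0.03, -0.022, 0], "twist": 0}
    - {"fingers": 1, "linear": [-0.02, -0.015, 0], "twist": 0}
    - {"fingers": 1, "linear": [-0.008, -0.006, 0], "twist": 0}

```text
clock: 26.08
eef_pos: [480.2, -360.8, 135.7]
tool_rot: [-3.139, 0.003, 2.197]
force: [-0.6, 0.4, 0.4]
width: 85.0
gripper_force: 0.0
```

Call:
drive_tool:
  motion:
    - {"fingers": 1, "linear": [0, 0, 0], "twist": 0}
    - {"fingers": 1, "linear": [0, 0, 0], "twist": 0}
    - {"fingers": 1, "linear": [0, 0, 0], "twist": 0}

```text
clock: 26.33
eef_pos: [482.0, -352.5, 135.3]
tool_rot: [3.141, -0.002, 2.205]
force: [0.4, 0.7, -0.1]
width: 85.9
gripper_force: 0.0
```

```bash
python3 go.py 480.5 -361 27.5 126.2
```

```text
t 26.33 p [ 482.  -352.5  135.3] yaw 126.3 rp [ 3.141e+00 -2.000e-03] w 85.9 gf 0.0 F [ 0.4  0.7 -0.1]
twist 0.003 now axes [-0.0059 -0.0063  0.1078] after-turn axes [-0.0059 -0.0063  0.1078]
```

Call:
drive_tool:
  motion:
    - {"fingers": 1, "linear": [-0.003, -0.003, 0.02], "twist": 0}
    - {"fingers": 1, "linear": [0, 0, 0.03], "twist": 0}
    - {"fingers": 1, "linear": [0, 0, 0], "twist": 0}
    - {"fingers": 1, "linear": [0, 0, 0], "twist": 0}
    - {"fingers": 1, "linear": [0, 0, 0], "twist": 0}

```text
clock: 26.75
eef_pos: [481.9, -358.4, 86.6]
tool_rot: [3.141, 0.0, 2.205]
force: [-0.4, 0.5, -0.5]
width: 85.4
gripper_force: 0.0
```

```bash
python3 go.py 480.5 -361 27.5 126.2
```

```text
t 26.75 p [ 481.9 -358.4   86.6] yaw 126.3 rp [3.141 0.   ] w 85.4 gf 0.0 F [-0.4  0.5 -0.5]
twist 0.002 now axes [-0.0013 -0.0027  0.0591] after-turn axes [-0.0013 -0.0027  0.0591]
```

Call:
drive_tool:
  motion:
    - {"fingers": 1, "linear": [-0.001, -0.002, 0.02], "twist": 0}
    - {"fingers": 1, "linear": [0, 0, 0.02], "twist": 0}
    - {"fingers": 1, "linear": [0, 0, 0.016], "twist": 0}
    - {"fingers": 1, "linear": [0, 0, 0], "twist": 0}
    - {"fingers": 1, "linear": [0, 0, 0], "twist": 0}

```text
clock: 27.17
eef_pos: [480.6, -361.3, 30.6]
tool_rot: [3.141, 0.0, 2.203]
force: [0.1, -1.2, 0.6]
width: 85.4
gripper_force: 0.0
```

Call:
drive_tool:
  motion:
    - {"fingers": 1, "linear": [0, 0, 0], "twist": 0}
    - {"fingers": 1, "linear": [0, 0, 0], "twist": 0}

```text
clock: 27.33
eef_pos: [481.2, -362.1, 31.5]
tool_rot: [3.141, 0.003, 2.203]
force: [0.6, -0.5, -0.2]
width: 85.4
gripper_force: 0.0
```

```bash
python3 go.py 480.5 -361 27.5 126.2
```

```text
t 27.33 p [ 481.2 -362.1   31.5] yaw 126.2 rp [3.141e+00 3.000e-03] w 85.4 gf 0.0 F [ 0.6 -0.5 -0.2]
twist 0.0 now axes [0.0013 0.0001 0.004 ] after-turn axes [0.0013 0.0001 0.004 ]
```

Call:
drive_tool:
  motion:
    - {"fingers": 1, "linear": [0.001, 0, 0.0035], "twist": 0}
    - {"fingers": 1, "linear": [0, 0, 0], "twist": 0}
    - {"fingers": 1, "linear": [0, 0, 0], "twist": 0}

```text
clock: 27.58
eef_pos: [479.5, -360.5, 26.5]
tool_rot: [3.141, 0.0, 2.203]
force: [-0.3, 0.6, 0.4]
width: 85.3
gripper_force: 0.0
```

Call:
drive_tool:
  motion:
    - {"fingers": 0.3, "linear": [0, 0, 0], "twist": 0}
    - {"fingers": 0.3, "linear": [0, 0, 0], "twist": 0}
    - {"fingers": 0.3, "linear": [0, 0, 0], "twist": 0}
    - {"fingers": 0.3, "linear": [0, 0, 0], "twist": 0}
    - {"fingers": 0.3, "linear": [0, 0, 0], "twist": 0}

```text
clock: 28.0
eef_pos: [479.5, -360.8, 26.6]
tool_rot: [3.141, 0.0, 2.203]
force: [-1.0, 0.5, 5.3]
width: 49.6
gripper_force: 62.0
```

Call:
drive_tool:
  motion:
    - {"fingers": 0.3, "linear": [0, 0, -0.01], "twist": 0}
    - {"fingers": 0.3, "linear": [0, 0, -0.025], "twist": 0}
    - {"fingers": 0.3, "linear": [0, 0, -0.035], "twist": 0}
    - {"fingers": 0.3, "linear": [0, 0, -0.03], "twist": 0}
    - {"fingers": 0.3, "linear": [0, 0, -0.01], "twist": 0}

```text
clock: 28.42
eef_pos: [481.3, -362.4, 140.9]
tool_rot: [3.14, 0.007, 2.203]
force: [-0.3, -0.2, -1.1]
width: 49.3
gripper_force: 62.3
```

```bash
python3 go.py 502.2 33.3 138 126.2;python3 - <<'E'
from cell import cams
from h import *
T=cams.get_image("top");S=cams.get_image("side")
c=blobs(T,(80,25,50),(103,120,150),(296,208,322,235))[0];print("teal",mid(T,c,65))
pickle.dump(T,open("pics/T6.pkl","wb"));pickle.dump(S,open("pics/S6.pkl","wb"))
o=np.hstack([cv2.resize(S["color"][215:295,250:330],(400,400),interpolation=cv2.INTER_CUBIC),cv2.resize(T["color"][170:250,260:340],(400,400),interpolation=cv2.INTER_CUBIC)])
cv2.imwrite("pics/g8.png",o)
E
```

```text
t 28.42 p [ 481.3 -362.4  140.9] yaw 126.2 rp [3.14  0.007] w 49.3 gf 62.3 F [-0.3 -0.2 -1.1]
twist -0.0 now axes [0.307  0.2505 0.0029] after-turn axes [0.3069 0.2506 0.0029]
teal [489.2227708  -43.73683621]
```

View pics/g8.png

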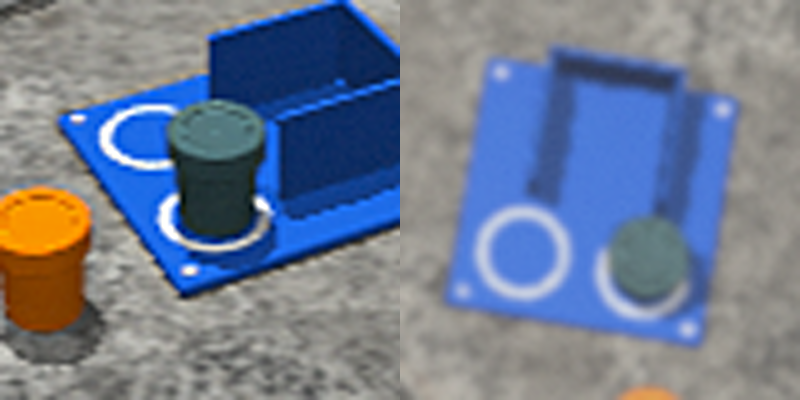

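The teal cup stands upright inside its ring, measured within 1 mm of its starting place. Next is the yellow cup.

Call:
drive_tool:
  motion:
    - {"fingers": 0.3, "linear": [0.015, 0.012, 0], "twist": 0}
    - {"fingers": 0.3, "linear": [0.03, 0.0245, 0], "twist": 0}
    - {"fingers": 0.3, "linear": [0.03, 0.0245, 0], "twist": 0}
    - {"fingers": 0.3, "linear": [0.03, 0.0245, 0], "twist": 0}
    - {"fingers": 0.3, "linear": [0.03, 0.0245, 0], "twist": 0}

```text
clock: 28.93
eef_pos: [486.9, -184.6, 134.5]
tool_rot: [-3.14, -0.003, 2.202]
force: [1.2, 0.8, 0.5]
width: 49.8
gripper_force: 62.2
```

Call:
drive_tool:
  motion:
    - {"fingers": 0.3, "linear": [0.03, 0.0245, 0], "twist": 0}
    - {"fingers": 0.3, "linear": [0.03, 0.0245, 0], "twist": 0}
    - {"fingers": 0.3, "linear": [0.03, 0.0245, 0], "twist": 0}
    - {"fingers": 0.3, "linear": [0.03, 0.0245, 0], "twist": 0}
    - {"fingers": 0.3, "linear": [0.025, 0.02, 0], "twist": 0}

```text
clock: 29.35
eef_pos: [496.4, 3.2, 134.6]
tool_rot: [-3.139, -0.003, 2.205]
force: [0.8, -0.2, -0.8]
width: 49.4
gripper_force: 62.2
```

Call:
drive_tool:
  motion:
    - {"fingers": 0.3, "linear": [0.018, 0.014, 0], "twist": 0}
    - {"fingers": 0.3, "linear": [0.008, 0.006, 0], "twist": 0}
    - {"fingers": 0.3, "linear": [0, 0, 0], "twist": 0}
    - {"fingers": 0.3, "linear": [0, 0, 0], "twist": 0}
    - {"fingers": 0.3, "linear": [0, 0, 0], "twist": 0}

```text
clock: 29.77
eef_pos: [498.3, 30.4, 135.8]
tool_rot: [-3.14, 0.001, 2.2]
force: [-0.5, 0.6, -0.2]
width: 49.0
gripper_force: 62.2
```

```bash
python3 go.py 501.4 33.4 30.6 126.2
```

```text
t 29.77 p [498.3  30.4 135.8] yaw 126.0 rp [-3.14e+00  1.00e-03] w 49.0 gf 62.2 F [-0.5  0.6 -0.2]
twist -0.003 now axes [0.0006 0.0042 0.1052] after-turn axes [0.0006 0.0042 0.1052]
```

Call:
drive_tool:
  motion:
    - {"fingers": 0.3, "linear": [0, 0.0035, 0.025], "twist": 0}
    - {"fingers": 0.3, "linear": [0, 0, 0.03], "twist": 0}
    - {"fingers": 0.3, "linear": [0, 0, 0.025], "twist": 0}
    - {"fingers": 0.3, "linear": [0, 0, 0.01], "twist": 0}
    - {"fingers": 0.3, "linear": [0, 0, 0], "twist": 0}

```text
clock: 30.18
eef_pos: [499.9, 32.7, 44.2]
tool_rot: [-3.137, -0.002, 2.2]
force: [-0.6, 0.3, -0.5]
width: 49.4
gripper_force: 62.2
```

Call:
drive_tool:
  motion:
    - {"fingers": 0.3, "linear": [0, 0, 0], "twist": 0}
    - {"fingers": 0.3, "linear": [0, 0, 0], "twist": 0}
    - {"fingers": 0.3, "linear": [0, 0, 0], "twist": 0}
    - {"fingers": 0.3, "linear": [0, 0, 0], "twist": 0}

```text
clock: 30.52
eef_pos: [502.5, 34.8, 47.4]
tool_rot: [3.14, 0.001, 2.203]
force: [0.3, 0.7, -0.2]
width: 49.5
gripper_force: 62.2
```

```bash
python3 go.py 501.4 33.4 30.6 126.2
```

```text
t 30.52 p [502.5  34.8  47.4] yaw 126.2 rp [3.14e+00 1.00e-03] w 49.5 gf 62.2 F [ 0.3  0.7 -0.2]
twist 0.0 now axes [-0.0005 -0.0017  0.0168] after-turn axes [-0.0005 -0.0017  0.0168]
```

Call:
drive_tool:
  motion:
    - {"fingers": 0.3, "linear": [0, -0.001, 0.006], "twist": 0}
    - {"fingers": 0.3, "linear": [0, 0, 0.005], "twist": 0}
    - {"fingers": 0.3, "linear": [0, 0, 0.002], "twist": 0}
    - {"fingers": 0.3, "linear": [0, 0, 0], "twist": 0}
    - {"fingers": 0.3, "linear": [0, 0, 0], "twist": 0}

```text
clock: 30.93
eef_pos: [500.5, 34.2, 32.9]
tool_rot: [-3.141, -0.0, 2.203]
force: [-0.6, -0.4, -1.2]
width: 49.2
gripper_force: 62.2
```

```bash
python3 go.py 501.4 33.4 30.6 126.2
```

```text
t 30.93 p [500.5  34.2  32.9] yaw 126.2 rp [-3.141 -0.   ] w 49.2 gf 62.2 F [-0.6 -0.4 -1.2]
twist 0.0 now axes [-0.0012  0.0002  0.0023] after-turn axes [-0.0012  0.0002  0.0023]
```

Call:
drive_tool:
  motion:
    - {"fingers": 0.3, "linear": [-0.001, 0, 0.001], "twist": 0}
    - {"fingers": 0.3, "linear": [0, 0, 0.0007], "twist": 0}
    - {"fingers": 0.3, "linear": [0, 0, 0], "twist": 0}
    - {"fingers": 0.3, "linear": [0, 0, 0], "twist": 0}
    - {"fingers": 0.3, "linear": [0, 0, 0], "twist": 0}

```text
clock: 31.35
eef_pos: [501.4, 33.4, 31.5]
tool_rot: [3.142, 0.0, 2.203]
force: [-0.1, -0.1, -0.7]
width: 49.3
gripper_force: 62.2
```

Call:
drive_tool:
  motion:
    - {"fingers": 0.3, "linear": [0, 0, 0.0009], "twist": 0}
    - {"fingers": 0.3, "linear": [0, 0, 0], "twist": 0}
    - {"fingers": 0.3, "linear": [0, 0, 0], "twist": 0}

```text
clock: 31.6
eef_pos: [501.5, 33.5, 30.6]
tool_rot: [3.141, 0.0, 2.203]
force: [0.4, 1.0, -0.5]
width: 49.2
gripper_force: 62.3
```

Call:
drive_tool:
  motion:
    - {"fingers": 0.3, "linear": [0, 0, 0.0004], "twist": 0}
    - {"fingers": 0.3, "linear": [0, 0, 0], "twist": 0}
    - {"fingers": 0.6, "linear": [0, 0, 0], "twist": 0}
    - {"fingers": 0.8, "linear": [0, 0, 0], "twist": 0}
    - {"fingers": 1, "linear": [0, 0, 0], "twist": 0}

```text
clock: 32.02
eef_pos: [501.3, 33.4, 30.1]
tool_rot: [-3.142, -0.0, 2.203]
force: [0.8, -0.5, 0.4]
width: 73.6
gripper_force: 0.0
```

Call:
drive_tool:
  motion:
    - {"fingers": 1, "linear": [0, 0, 0], "twist": 0}
    - {"fingers": 1, "linear": [0, 0, -0.015], "twist": 0}
    - {"fingers": 1, "linear": [0, 0, -0.03], "twist": 0}
    - {"fingers": 1, "linear": [0, 0, -0.035], "twist": 0}
    - {"fingers": 1, "linear": [0, 0, -0.035], "twist": 0}

```text
clock: 32.43
eef_pos: [500.5, 33.3, 145.9]
tool_rot: [-3.14, -0.001, 2.203]
force: [1.4, -0.3, -0.4]
width: 85.1
gripper_force: 0.0
```

Call:
drive_tool:
  motion:
    - {"fingers": 1, "linear": [-0.025, -0.02, -0.015], "twist": 0}
    - {"fingers": 1, "linear": [-0.03, -0.024, 0], "twist": 0}
    - {"fingers": 1, "linear": [-0.03, -0.024, 0], "twist": 0}
    - {"fingers": 1, "linear": [-0.03, -0.024, 0], "twist": 0}
    - {"fingers": 1, "linear": [-0.03, -0.024, 0], "twist": 0}

```text
clock: 32.85
eef_pos: [493.1, -153.6, 160.4]
tool_rot: [3.141, 0.0, 2.203]
force: [1.3, 0.0, 0.2]
width: 85.6
gripper_force: 0.0
```

Call:
drive_tool:
  motion:
    - {"fingers": 1, "linear": [-0.03, -0.024, 0], "twist": 0}
    - {"fingers": 1, "linear": [-0.03, -0.024, 0], "twist": 0}
    - {"fingers": 1, "linear": [0, 0, 0], "twist": 0}
    - {"fingers": 1, "linear": [0, 0, 0], "twist": 0}

```text
clock: 33.18
eef_pos: [489.1, -232.0, 160.1]
tool_rot: [-3.141, 0.001, 2.197]
force: [0.4, -0.4, 0.1]
width: 85.4
gripper_force: 0.0
```

```bash
python3 - <<'E'
from cell import cams
from h import *
T=cams.get_image("top");S=cams.get_image("side")
for n,lo,hi,b,z in [("yel",(22,90,80),(35,255,255),(270,200,300,235),65),("teal",(80,25,50),(103,120,150),(296,208,322,235),65),("jar",(15,5,150),(40,60,255),(190,180,230,235),126)]:
    c=blobs(T,lo,hi,b);print(n,[mid(T,k,z) for k in c])
c=blobs(S,(22,120,80),(35,255,255),(265,215,292,250));print("side yel",mid(S,c[0],65))
o=np.vstack([cv2.resize(S["color"][140:280,185:365],(540,420),interpolation=cv2.INTER_CUBIC)[:300],cv2.resize(T["color"][150:250,180:360],(540,300),interpolation=cv2.INTER_CUBIC)])
cv2.imwrite("pics/fin.png",o)
E
```

```text
yel [array([501.49220665,  33.18700993])]
teal [array([488.99337355, -43.73592243])]
jar [array([573.93539553, 259.11040697])]
side yel [496.78750757  24.54170215]
```

View pics/fin.png

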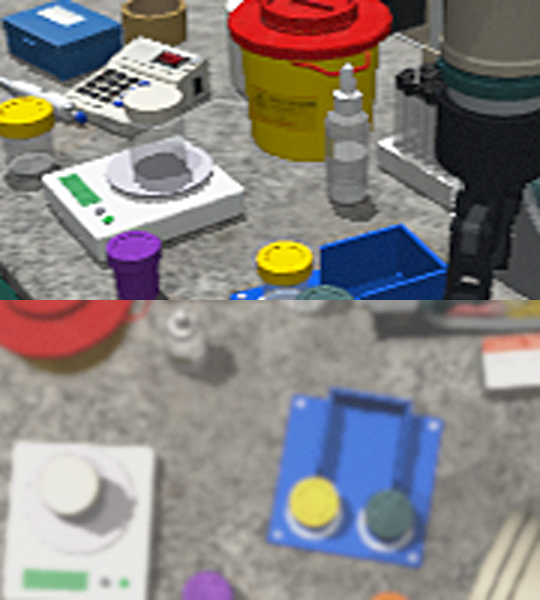

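Yellow and teal are on their rings, at (314,500) and (389,515) in the lower crop. The jar is upright on the pan at (69,487), where its height should make it appear, and the bystanders are unmoved.

```bash
python3 -c "
from cell import ctrl
print(ctrl.finish_job())"
```

```text
the job is handed in; nothing more can be done
None
```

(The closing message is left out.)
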